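# Put the two-hole axle block back in its own rack lane

### The arm

A 7-joint arm with a two-finger parallel gripper is mounted at the origin on the work surface. World frame = base frame: x ahead of the robot, y to its left, z up, the work surface at z = 0. Lengths are in m, angles in rad, forces in N, time in s.
With the tool pointing down it reaches from about 0.4 to 0.85 m from the base axis. Payload 4.5 kg.
Tool frame: the origin (TCP) lies midway between the tips of the shut fingers; the grasp point (between the pads) lies 19 mm behind it; z points along the fingers, y is the direction in which the jaws open and shut (so a half turn about z gives the same grasp; the last joint's range is limited). The gripper opens to 88 mm and grips with 3 to 60 N. Pads are 18 mm wide; open, the fingers measure 123 mm over their backs; the gripper's body (75 mm by 187 mm) begins 45 mm behind the grasp point.
Start: joints at [-1.23, 0.689, -0.195, 1.565, 0.157, 0.902, -0.215], TCP at [0.189, 0.596, 0.239] pointing down, gripper open.
Joint ranges: [-3.01, 3.01], [-0.46, 2.08], [-1.47, 1.51], [0.13, 2.56], [-1, 4.14], [0.04, 2.09], [-2.66, 2.66]. Speed limits (rad/s): [2.57, 2.57, 3.14, 3.14, 3.14, 3.14, 3.14].

### API

Orientations are given as a unit quaternion [x, y, z, w].
In Python, from workcell import env gives the robot as it stands.
- The arm moves only by the tool move_arm, never from a script. Its argument "moves" is a list of rows, each an object of numbers: "tx", "ty", "tz": the shift along the tool's x, y, z in cm; "rx", "ry", "rz": the turn, a rotation vector about the tool's x, y, z in degrees; "gripper": the closure, from 0 (fully open) to 1 (shut). A call has 1 to 8 rows; each row is the pose to reach, as a shift and turn from the pose measured when the call began, along the tool's axes at that moment; what a row does not reach only later rows make up. A row lasts 1/8 s, in which the tool goes at most 62.5 mm and 10.7 degrees, less where a joint would pass 70% of its speed; a pose out of reach is approached as far as the arm can. A call with a gripper value outside its range is refused whole. The fingers move at their own pace and stop on an object; the grip force is fixed at half the most. Time passes only in rows, so rows that repeat a pose let the fingers close. It gives the time, the measured TCP pose, the force and the opening at its end, in the units of the state.
- env.read_state(): the state, without advancing time (a new reading comes with each control period).
- env.grab_frame(name): name is "scene" or "side" or "wrist"; returns a dict with "color" (384x512x3 uint8, red, green, blue), "vfov" (degrees; the focal length in pixels is half the picture's height over the tangent of half this angle, whatever the lens; pixels are square), "cx", "cy" (the principal point, pixels), "extrinsics" (4x4, takes a point from camera to world coordinates). Camera axes: x right, y down, z forward; pixel columns grow to the right and rows downward; lengths in m; the calibration is good to about 2 mm. The wrist camera is an equidistant fisheye: a pixel r from the principal point sees the ray r / f radians off the axis. A picture is of the moment at which its call begins. There is no depth.
- env.job_done(): hands the job in, once; it reports no verdict.
The state is a dict: "clock": time; "q": joint angles; "qd": joint speeds; "effort": joint torques, N m; "ee_pos": TCP position; "eef_rot": TCP orientation; "ft_force": force on the tool from outside, world axes, zero at the start; "ft_torque": the same for the moment, N m; "grip_width": finger opening in m.
Only numpy, scipy, OpenCV 4.12 (cv2) and the standard library are available. Lean on these libraries where they do the work, as an engineer would, in place of code of your own. Each camera call takes 0.05 s, during which the arm holds its last target.

### The job

Put the two-hole axle block away in its own lane of the rack, the one whose label has two dots: slide it along the bench without lifting it, and push it fully home, until the spring catches hidden under the hood have snapped into its side grooves and it meets the end stop, firmly but without ramming it. Leave the other blocks and everything else on the bench where they are.

Things in the scene. Friction and masses are not known exactly. Their poses are not given: they have to be found in the camera images.
- block2_center (a point): Aluminium axle block, 56 wide (its x) x 120 long (its y) x 40 mm tall (z up), about 0.6 kg, with a 14 mm wide, 6 mm deep upright groove halfway along each long side, and two dark round axle holes in a row along its length in its top. It lies flat on the bench. The point is its centre, 20 mm above the bench; either end may go first. This is the block to be put away.
- block3_center (a point): Aluminium axle block, 56 wide (its x) x 120 long (its y) x 40 mm tall (z up), about 0.6 kg, with a 14 mm wide, 6 mm deep upright groove halfway along each long side, and three such holes in its top. It lies flat on the bench. The point is its centre, 20 mm above the bench; either end may go first. To be left alone.
- block1_center (a point): Aluminium axle block, 56 wide (its x) x 120 long (its y) x 40 mm tall (z up), about 0.6 kg, with a 14 mm wide, 6 mm deep upright groove halfway along each long side, and one such hole in its top. It lies flat on the bench. The point is its centre, 20 mm above the bench; either end may go first. Already home in its own lane; to be left alone.
- lane2_home (a point): Storage lane for the two-hole block: steel channel fixed to the bench (its floor), with two dots on the white label on its hood. The point is the mean place of a home block's centre, 20 mm above the bench. Its +y points out of the mouth: a block slides in along -y; x across, z up. 59 mm wide inside, walls 8 mm thick, 40 mm tall, y = -105 to +33; hood (42 to 47 mm up) from y = -105 to +22.
- lane2_mouth (a point): Middle of the two-dot lane's flared mouth, 53.5 mm out from lane2_home along +y, 20 mm up; axes as the lane's. The flare starts at the lane's y = 33 mm and opens from 59 to about 77 mm inside, 87 mm outside. The hidden stop is set by hand: a home block's centre is at the lane's y = -16 to +16 mm, unknown beforehand, so its rear end is at y = 44 to 76 mm.
- catch2a (a joint): Sprung V-shaped brass catch in the two-dot lane's -x wall, under the hood, level with a home block's groove. 0 = sprung out 3.5 mm into the channel, also when snapped into a groove; grows (m) as pressed aside, about 0.002 on a block's flat side. The pair resists an entering block by 5 to 15 N when it still has about 65 mm to go.
- catch2b (a joint): Sprung V-shaped brass catch in the two-dot lane's +x wall, under the hood, level with a home block's groove. 0 = sprung out 3.5 mm into the channel, also when snapped into a groove; grows (m) as pressed aside, about 0.002 on a block's flat side. The rigid rubber-faced end stop is 1.5 mm past the snapped-in place.
- lane1_home (a point): Storage lane for the one-hole block: steel channel fixed to the bench (its floor), with one dot on the white label on its hood. The point is the mean place of a home block's centre, 20 mm above the bench. Its +y points out of the mouth: a block slides in along -y; x across, z up. Built as the two-dot lane, 105 mm from its neighbour; it holds the one-hole block.
- lane3_home (a point): Storage lane for the three-hole block: steel channel fixed to the bench (its floor), with three dots on the white label on its hood. The point is the mean place of a home block's centre, 20 mm above the bench. Its +y points out of the mouth: a block slides in along -y; x across, z up. Built as the two-dot lane; empty, and stays empty.
- coffee: Bystander: paper coffee cup with lid, 80 mm wide, 112 mm tall. Origin: its underside centre.
- pedal: Bystander: black pedal 95 x 60 x 24 mm with a 45 mm axle stub. Origin: its underside centre.
- grip: Bystander: black handlebar grip, 125 mm long, 36 mm tall. Origin: its underside centre.
- wrench: Bystander: steel wrench, 180 mm long, lying flat. Origin: its underside, about midway along it.
- cup_bearing: Bystander: round steel bearing cup, 52 mm wide, 34 mm tall. Origin: its underside centre.
- grease: Bystander: small jar, 54 mm wide, 75 mm tall. Origin: its underside centre.
- driver: Bystander: screwdriver with wooden handle, 190 mm long. Origin: its underside, about midway along it.
Things that resemble listed ones, but are neither listed nor needed, are in the scene too. Leave any turquoise look-alike of the part that bears lane2_home alone.

How it is judged:
By the outcome, as a careful person would: the job done as asked, in the order asked, and still so for the second after the job is handed in, with the robot touching nothing.
It also fails if it takes over 64 s, if anything falls off the work surface, if the arm or the gripper's body presses on something with over 40 N, if the wrist force passes 120 N, or if a joint passes its speed limit or range.

## Working session

There is one attempt and no reset: what is moved stays moved. The work goes in short steps, Python scripts to look and compute and a tool call to move; the robot and the scene stay as the last step left them, time stands still between calls to the robot, and variables do not carry over. Pictures are saved under pics/ and viewed, and the job is handed in when it is done.

Besides the shell and the picture viewer there is one more tool, called after ">>>" by a JSON object that holds its "fn" and its "kwargs". move_arm: Moves the arm, as the interface text tells. Its arguments: {"type":"object","properties":{"moves":{"type":"array","items":{"type":"object","properties":{"tx":{"type":"number"},"ty":{"type":"number"},"tz":{"type":"number"},"rx":{"type":"number"},"ry":{"type":"number"},"rz":{"type":"number"},"gripper":{"type":"number"}}}}},"required":["moves"]}

```bash
mkdir -p pics
cat > h.py <<'E'
import numpy as np, cv2
from workcell import env
def grab(n,fn=None):
    f=env.grab_frame(n)
    if fn: cv2.imwrite('pics/'+fn+'.png',cv2.cvtColor(f['color'],cv2.COLOR_RGB2BGR))
    return f
def ray(f,u,v,fish=False):
    h=f['color'].shape[0]; F=h/2/np.tan(np.radians(f['vfov'])/2)
    x=(u-f['cx']);y=(v-f['cy'])
    if fish:
        r=np.hypot(x,y)+1e-9; t=r/F; d=np.array([np.sin(t)*x/r,np.sin(t)*y/r,np.cos(t)])
    else: d=np.array([x/F,y/F,1.])
    E=np.array(f['extrinsics']); return E[:3,3],E[:3,:3]@d
def onz(f,u,v,z,fish=False):
    o,d=ray(f,u,v,fish); return o+d*(z-o[2])/d[2]
def proj(f,P,fish=False):
    h=f['color'].shape[0]; F=h/2/np.tan(np.radians(f['vfov'])/2)
    E=np.array(f['extrinsics']); p=E[:3,:3].T@(np.array(P)-E[:3,3])
    if fish:
        t=np.arctan2(np.hypot(p[0],p[1]),p[2]); r=np.hypot(p[0],p[1]); return f['cx']+F*t*p[0]/r,f['cy']+F*t*p[1]/r
    return f['cx']+F*p[0]/p[2],f['cy']+F*p[1]/p[2]
E
python3 - <<'E'
from h import *
for n in ['scene','side','wrist']:
    f=grab(n,n+'0'); print(n,f['vfov'],f['cx'],f['cy'],np.round(f['extrinsics'],3).tolist())
s=env.read_state(); print({k:np.round(v,3).tolist() for k,v in s.items()})
E
```

```text
scene 50.73488146109937 254.27858172013367 194.0604475929479 [[0.828, 0.459, -0.322, 0.846], [0.56, -0.692, 0.455, -0.416], [-0.015, -0.557, -0.83, 0.931], [0.0, 0.0, 0.0, 1.0]]
side 47.179116120706 252.6076917519739 190.3435201251262 [[0.967, -0.17, 0.189, 0.285], [-0.254, -0.678, 0.69, -0.758], [0.011, -0.715, -0.699, 0.909], [0.0, 0.0, 0.0, 1.0]]
wrist 65.70646984690485 259.5417023860699 191.54259403526427 [[0.301, 0.918, 0.259, 0.123], [0.954, -0.29, -0.083, 0.618], [-0.002, 0.272, -0.962, 0.384], [0.0, 0.0, 0.0, 1.0]]
{'clock': 0.15, 'q': [-1.23, 0.69, -0.195, 1.566, 0.157, 0.903, -0.215], 'qd': [-0.003, -0.003, -0.001, -0.003, 0.0, -0.0, -0.0], 'effort': [-0.001, -52.786, -1.269, -15.359, -0.053, 0.004, 0.0], 'ee_pos': [0.189, 0.595, 0.238], 'eef_rot': [0.153, 0.988, -0.001, -0.0], 'ft_force': [-0.201, -0.067, 0.626], 'ft_torque': [0.008, -0.01, 0.061], 'grip_width': 0.088}
```

View pics/scene0.png

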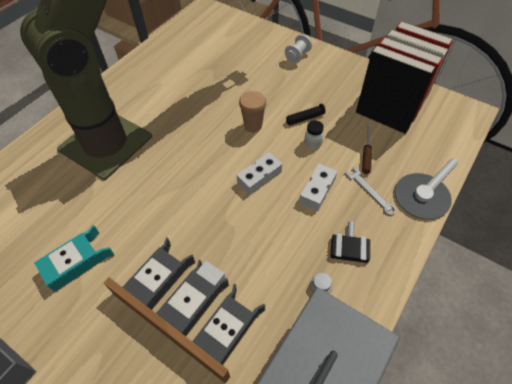

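View pics/side0.png

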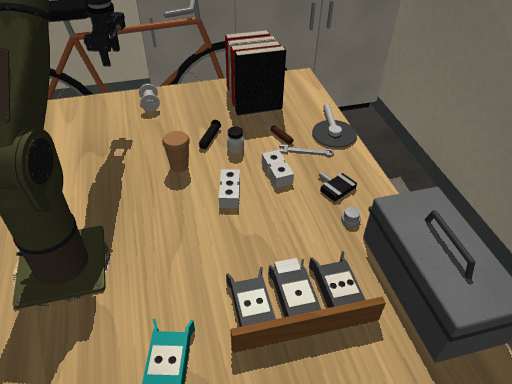

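View pics/wrist0.png

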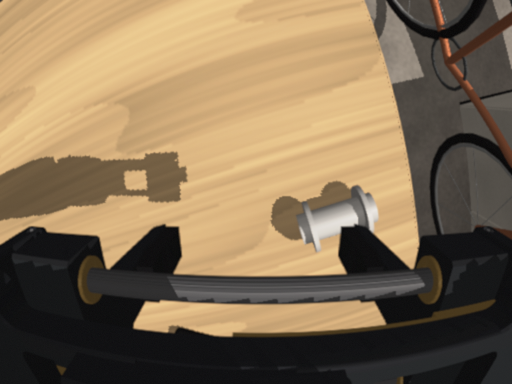

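The scene view shows the two-hole block at about (318,187), with the three-hole block to its left at (259,173). The two-dot steel lane is at about (155,277), and the turquoise decoy is at (70,258). I'll enlarge these areas next.

Run:
```python
import cv2,numpy as np
a=cv2.imread('pics/scene0.png'); b=cv2.imread('pics/side0.png')
def c(im,x,y,w,h,k,n): cv2.imwrite('pics/'+n+'.png',cv2.resize(im[y:y+h,x:x+w],None,fx=k,fy=k,interpolation=cv2.INTER_CUBIC))
c(a,100,225,180,150,4,'a_lane'); c(a,220,140,130,90,6,'a_blk'); c(b,215,240,180,115,4,'b_lane'); c(b,205,135,110,85,7,'b_blk')
```

```text
(no output)
```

View pics/a_lane.png

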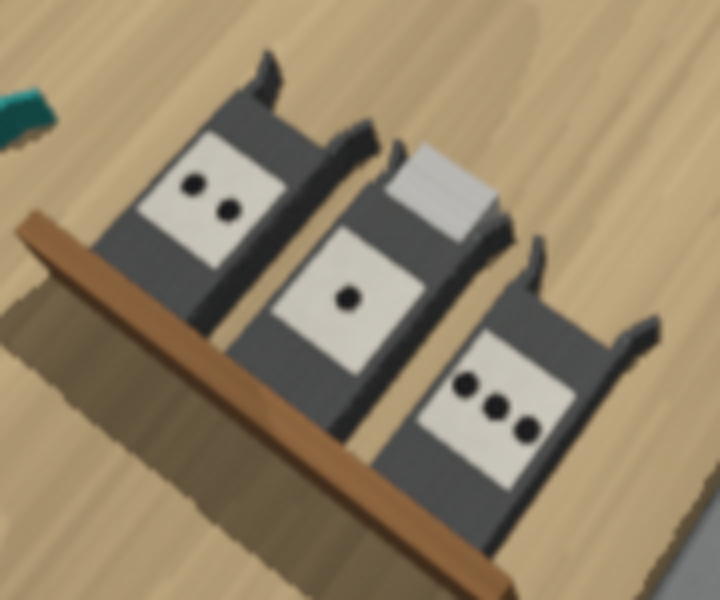

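View pics/a_blk.png

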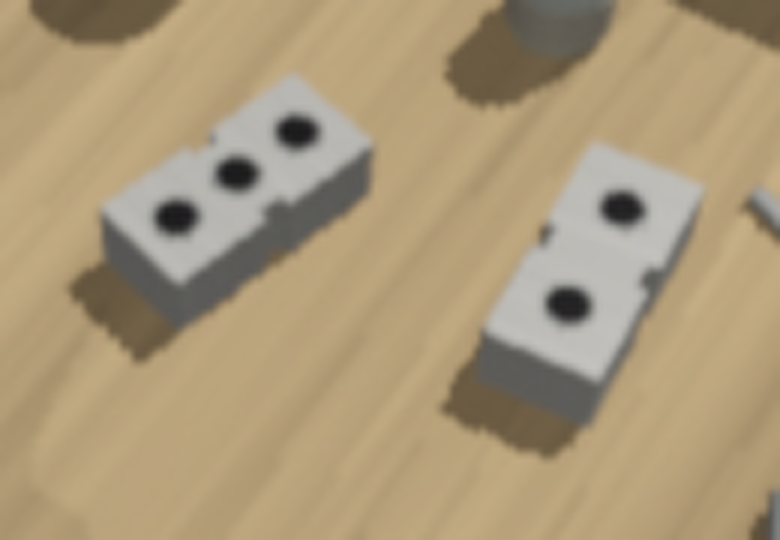

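View pics/b_lane.png

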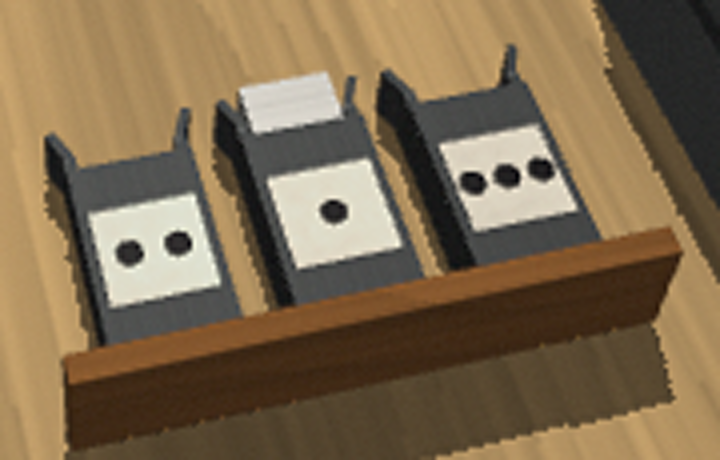

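View pics/b_blk.png

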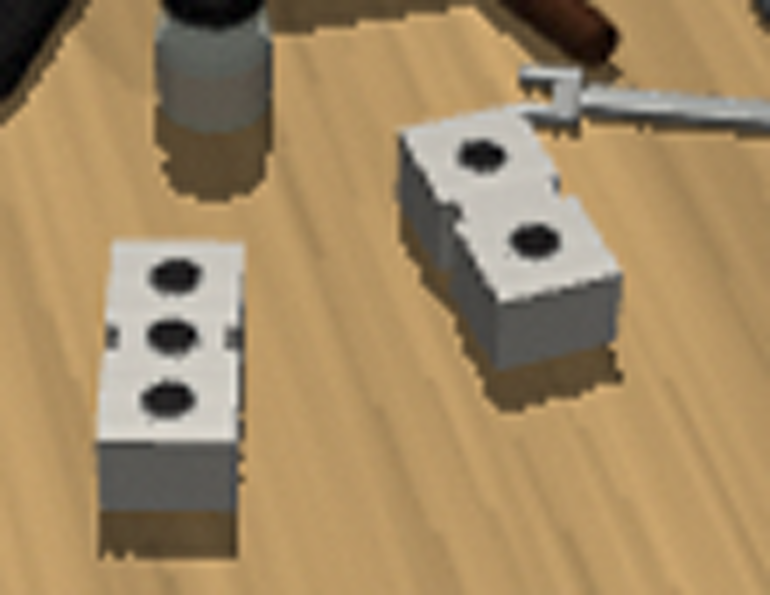

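```bash
cat > m.py <<'E'
from h import *
def white(f,box,thr,z):
    im=f['color'].astype(int); x0,y0,x1,y1=box
    m=((im.min(2)>thr)&(im.max(2)-im.min(2)<30)).astype(np.uint8); mm=np.zeros_like(m); mm[y0:y1,x0:x1]=m[y0:y1,x0:x1]
    cs,_=cv2.findContours(mm,cv2.RETR_EXTERNAL,cv2.CHAIN_APPROX_NONE)
    out=[]
    for c in cs:
        if cv2.contourArea(c)<80: continue
        P=np.array([onz(f,p[0][0],p[0][1],z)[:2] for p in c])
        r=cv2.minAreaRect((P*1000).astype(np.float32)); out.append((cv2.contourArea(c),r))
    return out
E
python3 - <<'E'
from m import *
a=grab('scene');b=grab('side')
print('vals',a['color'][185,318],a['color'][205,322],b['color'][160,275])
for f,box,bl in((a,(295,160,345,215),(100,240,280,350)),(b,(255,145,300,192),(215,280,365,330))):
    for t in(140,150): print('blk',t,[(x[0],np.round(x[1][0],1),np.round(x[1][1],1),round(x[1][2],1)) for x in white(f,box,t,.04)])
    print('lab',[(x[0],np.round(x[1][0],1),np.round(x[1][1],1),round(x[1][2],1)) for x in white(f,bl,170,.047)])
# block corners by hand (top face)
A=[(597,142),(705,187),(600,380),(485,330)]
B=[(400,133),(525,105),(620,275),(497,300)]
print([np.round(onz(a,220+u/6,140+v/6,.04)*1000,1)[:2] for u,v in A])
print([np.round(onz(b,205+u/7,135+v/7,.04)*1000,1)[:2] for u,v in B])
print('holes',[np.round(onz(a,220+u/6,140+v/6,.04)*1000,1)[:2] for u,v in((622,209),(568,305))],[np.round(onz(b,205+u/7,135+v/7,.04)*1000,1)[:2] for u,v in((482,156),(534,241))])
print('hood',[np.round(onz(a,100+u/4,225+v/4,.047)*1000,1)[:2] for u,v in((245,92),(325,150),(92,247),(195,330))],
 [np.round(onz(b,215+u/4,240+v/4,.047)*1000,1)[:2] for u,v in((68,172),(187,150),(103,345),(243,317))])
print('dots',[np.round(onz(a,100+u/4,225+v/4,.047)*1000,1)[:2] for u,v in((193,185),(229,210),(348,299),(466,385),(527,430))],
 [np.round(onz(b,215+u/4,240+v/4,.047)*1000,1)[:2] for u,v in((130,253),(178,243),(334,211),(473,183),(541,169))])
E
```

```text
vals [190 189 184] [181 159 121] [205 201 191]
blk 140 [(706.5, array([623.9, 199.7]), array([ 56.9, 121.1]), 5.4)]
blk 150 [(688.5, array([623.4, 200.2]), array([ 56. , 119.9]), 5.4)]
lab [(560.0, array([ 640.5, -253.6]), array([57.7, 59.1]), 88.9), (611.0, array([ 535.5, -251.1]), array([57., 59.]), 88.9), (261.0, array([ 539.4, -171.1]), array([32.1, 51.8]), 89.3), (539.5, array([ 430.5, -248.7]), array([56.8, 58.8]), 88.9)]
blk 140 [(439.5, array([629.5, 209.8]), array([155.4, 104.8]), 60.3)]
blk 150 [(413.5, array([624.2, 207.7]), array([148.7,  79.7]), 78.7)]
lab [(581.5, array([ 428.7, -250.7]), array([58.3, 60.5]), 88.2), (269.5, array([ 637.9, -261.7]), array([45.9, 60.4]), 88.2), (550.5, array([ 533.3, -253.2]), array([58.2, 60.5]), 88.7)]
[array([594.1, 256.7]), array([647.9, 261. ]), array([658.8, 142.5]), array([604. , 137.5])]
[array([589.3, 247.9]), array([648.7, 253.2]), array([653.9, 135.7]), array([599.3, 133.4])]
holes [array([622.3, 229.1]), array([627.9, 169.3])] [array([619.9, 224.1]), array([625.3, 165. ])]
hood [array([ 402.7, -186.7]), array([ 467.7, -189.1]), array([ 395. , -309.8]), array([ 477.1, -312.8])] [array([ 394.3, -191.3]), array([ 464.8, -193.7]), array([ 388.3, -301.7]), array([ 465.3, -304.5])]
dots [array([ 417.5, -249.2]), array([ 445.5, -249.1]), array([ 536.7, -251.7]), array([ 620.7, -253.1]), array([ 662.4, -254.1])] [array([ 415.9, -251.4]), array([ 443.4, -252. ]), array([ 534.5, -254. ]), array([ 618.2, -256.1]), array([ 660., -257.])]
```

Run:
```python
import cv2,numpy as np
a=cv2.imread('pics/scene0.png')
im=a[85:275,225:465]; cv2.imwrite('pics/a_obs.png',cv2.resize(im,None,fx=3.3,fy=3.1,interpolation=cv2.INTER_CUBIC))
from h import *
f=grab('scene')
# project a floor grid for reference
im=cv2.resize(a,None,fx=1.56,fy=1.56,interpolation=cv2.INTER_CUBIC)
for x in np.arange(.3,.95,.05):
  for y in np.arange(-.35,.5,.05):
    u,v=proj(f,(x,y,0)); 
    c=(0,0,255) if abs(round(x*20)%2)==0 and round(y*20)%2==0 else (255,0,0)
    cv2.circle(im,(int(u*1.56),int(v*1.56)),2,c,-1)
    if c[2] and (round(x*10)%2==0) : cv2.putText(im,f'{x:.1f},{y:.1f}',(int(u*1.56)+3,int(v*1.56)),0,.3,(255,0,255),1)
cv2.imwrite('pics/grid.png',im)
```

```text
(no output)
```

View pics/grid.png

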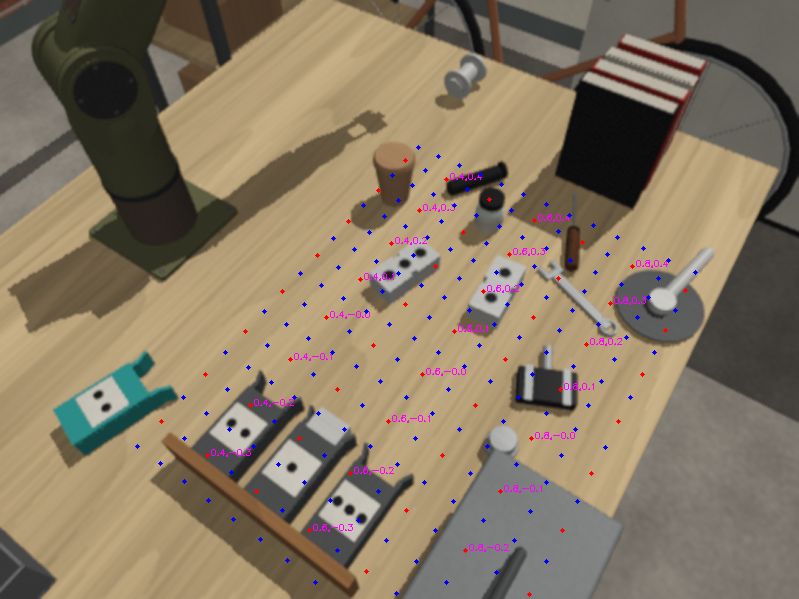

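The grid puts the wrench head near (0.68, 0.29), just past block2's rear corner, and the grease jar near (0.53, 0.34). I'll grip block2 about 30 mm behind its centre, with the jaws partly closed.

```bash
cat >> h.py <<'E'
from scipy.spatial.transform import Rotation as Ro
def to(x,y,z,yaw):
    s=env.read_state(); R0=Ro.from_quat(s['eef_rot']); p=np.array(s['ee_pos'])
    c,n=np.cos(np.radians(yaw)),np.sin(np.radians(yaw))
    Rt=Ro.from_matrix(np.array([[-n,c,0],[c,n,0],[0,0,-1.]]))
    print('t(cm)',np.round(R0.inv().apply(np.array([x,y,z])-p)*100,2),'r(deg)',np.round(np.degrees((R0.inv()*Rt).as_rotvec()),2))
def st():
    s=env.read_state(); R=Ro.from_quat(s['eef_rot']).as_matrix()
    print('clk',round(s['clock'],2),'pos',np.round(np.array(s['ee_pos'])*1000,1),'yaw',round(np.degrees(np.arctan2(R[1,1],R[0,1])),2),'zax',np.round(R[:,2],3),'F',np.round(s['ft_force'],1),'T',np.round(s['ft_torque'],2),'w',round(s['grip_width']*1000,1),'j7',round(s['q'][6],2))
E
python3 -c "
from h import *
to(.621,.227,.2,5.4)"
```

```text
t(cm) [-52.34 -22.09   3.86] r(deg) [-3.000e-02  2.000e-02  6.702e+01]
```

>>> {"fn": "move_arm", "kwargs": {"moves": [{"tx": -6,"ty": -2.5,"tz": 0.5,"rz": 9},{"tx": -12,"ty": -5,"tz": 1,"rz": 18},{"tx": -18,"ty": -7.5,"tz": 1.5,"rz": 27},{"tx": -24,"ty": -10,"tz": 2,"rz": 36},{"tx": -30,"ty": -12.5,"tz": 2.5,"rz": 45},{"tx": -36,"ty": -15,"tz": 3,"rz": 53},{"tx": -42,"ty": -17.5,"tz": 3.5,"rz": 60},{"tx": -47,"ty": -20,"tz": 3.8,"rz": 65,"gripper": 0.12}]}}

```text
validation failed for argument at $.mo...
```

```bash
python3 -c "
from h import *
st();to(.621,.227,.17,5.4)"
```

```text
clk 0.3 pos [188.7 595.6 238.4] yaw 72.42 zax [-0.    -0.001 -1.   ] F [-0.   0.7 -1. ] T [-0.03  0.01 -0.01] w 88.5 j7 -0.22
t(cm) [-52.34 -22.08   6.86] r(deg) [-3.000e-02  2.000e-02  6.702e+01]
```

>>> {"fn": "move_arm", "kwargs": {"moves": [{"tx": -6,"ty": -2.5,"tz": 0.5,"rx": 0,"ry": 0,"rz": 9,"gripper": 0},{"tx": -12,"ty": -5,"tz": 1,"rx": 0,"ry": 0,"rz": 18,"gripper": 0},{"tx": -18,"ty": -7.5,"tz": 1.5,"rx": 0,"ry": 0,"rz": 27,"gripper": 0},{"tx": -24,"ty": -10,"tz": 2,"rx": 0,"ry": 0,"rz": 36,"gripper": 0},{"tx": -30,"ty": -12.5,"tz": 2.5,"rx": 0,"ry": 0,"rz": 45,"gripper": 0},{"tx": -36,"ty": -15,"tz": 3,"rx": 0,"ry": 0,"rz": 53,"gripper": 0},{"tx": -42,"ty": -17.5,"tz": 3.5,"rx": 0,"ry": 0,"rz": 60,"gripper": 0},{"tx": -47,"ty": -20,"tz": 3.8,"rx": 0,"ry": 0,"rz": 65,"gripper": 0.12}]}}

```text
clock: 1.3
ee_pos: [0.5687, 0.2704, 0.2012]
eef_rot: [0.661, 0.751, -0.0, 0.0]
ft_force: [0.5, 1.2, -0.2]
grip_width: 0.0801
```

```bash
python3 -c "
from h import *
st();to(.621,.227,.17,5.4)"
```

```text
clk 1.3 pos [568.7 270.4 201.2] yaw 7.28 zax [ 0. -0. -1.] F [ 0.5  1.2 -0.2] T [ 0.01 -0.01 -0.05] w 80.1 j7 -0.33
t(cm) [-4.97  4.64  3.12] r(deg) [0.   0.   1.88]
```

>>> {"fn": "move_arm", "kwargs": {"moves": [{"tx": -3,"ty": 2.8,"tz": 1.5,"rx": 0,"ry": 0,"rz": 1.9,"gripper": 0.12},{"tx": -5,"ty": 4.6,"tz": 3,"rx": 0,"ry": 0,"rz": 1.9,"gripper": 0.12},{"tx": -5,"ty": 4.6,"tz": 3,"rx": 0,"ry": 0,"rz": 1.9,"gripper": 0.12}]}}

```text
clock: 1.68
ee_pos: [0.6214, 0.2237, 0.1698]
eef_rot: [0.675, 0.738, -0.001, 0.0]
ft_force: [-0.1, 0.0, -0.5]
grip_width: 0.0776
```

```bash
python3 -c "
from h import *
st();grab('wrist','w1');st()"
```

```text
clk 1.68 pos [621.4 223.7 169.8] yaw 5.13 zax [-0.001 -0.002 -1.   ] F [-0.1  0.  -0.5] T [-0.05  0.07 -0.03] w 77.6 j7 -0.27
clk 1.73 pos [620.3 226.3 170.6] yaw 5.3 zax [-0.001 -0.    -1.   ] F [0.4 0.6 0.2] T [-0.07  0.04  0.04] w 77.7 j7 -0.27
```

View pics/w1.png

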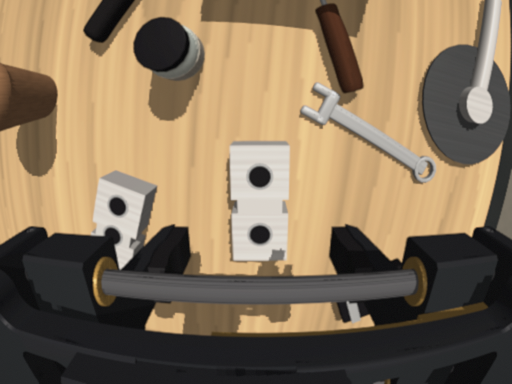

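The wrist view shows the block centred between the fingers, with its holes at (260,177) and (260,235). The wrench jaw, at (320,105), is clear of it.

Run:
```python
from h import *
f=grab('wrist'); st()
h=[onz(f,u,v,.04,True)[:2]*1000 for u,v in((260,177),(260,235))]; print('holes',np.round(h,1)); d=h[0]-h[1]; print('mid',np.mean(h,0),'dist',np.hypot(*d),'yaw',np.degrees(np.arctan2(-d[0],d[1])))
print('rear corners',[np.round(onz(f,u,v,.04,True)[:2]*1000,1) for u,v in((230,143),(289,142))])
print('wrench',[np.round(onz(f,u,v,.006,True)[:2]*1000,1) for u,v in((303,108),(330,120),(318,85))])
```

```text
clk 1.77 pos [619.8 227.9 171.2] yaw 5.42 zax [-0.001  0.001 -1.   ] F [-0.1 -0.4  1. ] T [ 0.01  0.07 -0.01] w 77.0 j7 -0.27
holes [[621.  233.7]
 [626.6 173.7]]
mid [623.79831071 203.69934766] dist 60.26334217401021 yaw 5.362876286325558
rear corners [array([590. , 263.7]), array([644.8, 269.7])]
wrench [array([659.2, 303.6]), array([689.3, 294.6]), array([672.5, 329.8])]
```

```bash
python3 -c "
from h import *
st();to(.6213,.228,.009,5.4)"
```

```text
clk 1.77 pos [619.8 227.9 171.2] yaw 5.42 zax [-0.001  0.001 -1.   ] F [-0.1 -0.4  1. ] T [ 0.01  0.07 -0.01] w 77.0 j7 -0.27
t(cm) [-0.03  0.16 16.22] r(deg) [-0.05 -0.07  0.02]
```

>>> {"fn": "move_arm", "kwargs": {"moves": [{"tx": 0,"ty": 0.15,"tz": 4,"rx": 0,"ry": 0,"rz": 0,"gripper": 0.12},{"tx": 0,"ty": 0.15,"tz": 8,"rx": 0,"ry": 0,"rz": 0,"gripper": 0.12},{"tx": 0,"ty": 0.15,"tz": 11,"rx": 0,"ry": 0,"rz": 0,"gripper": 0.12},{"tx": 0,"ty": 0.15,"tz": 11,"rx": 0,"ry": 0,"rz": 0,"gripper": 0.12}]}}

```text
clock: 2.28
ee_pos: [0.6184, 0.23, 0.0598]
eef_rot: [0.672, 0.741, -0.002, -0.002]
ft_force: [0.3, -0.1, 0.8]
grip_width: 0.0774
```

```bash
python3 -c "
from h import *
st();grab('wrist','w2');grab('side','s2');st();to(.6213,.228,.009,5.4)"
```

```text
clk 2.27 pos [618.4 230.   59.8] yaw 5.59 zax [-0.006  0.001 -1.   ] F [ 0.3 -0.1  0.8] T [-0.06  0.08 -0.01] w 77.4 j7 -0.26
clk 2.38 pos [621.3 229.9  62.6] yaw 5.52 zax [ 0.     0.002 -1.   ] F [ 0.5 -0.8  0.6] T [-0.1   0.04 -0.06] w 77.7 j7 -0.26
t(cm) [-0.2  -0.02  5.36] r(deg) [ 0.03 -0.14  0.12]
```

View pics/w2.png

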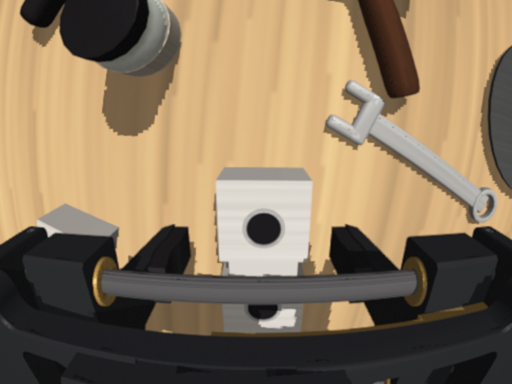

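View pics/s2.png

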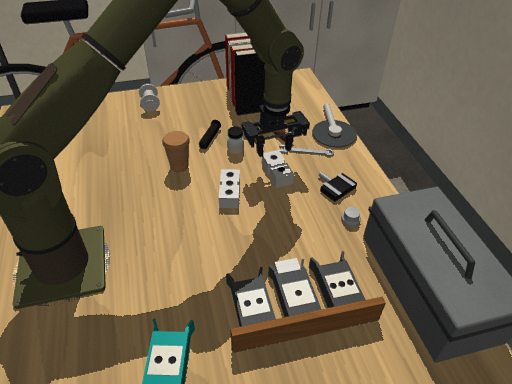

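The block sits about 1–2 mm right of mid-jaw (hole at (263,229)), and both sides are clear. I'll descend and grip.

>>> {"fn": "move_arm", "kwargs": {"moves": [{"tx": -0.2,"ty": 0.1,"tz": 2.5,"rx": 0,"ry": 0,"rz": 0,"gripper": 0.12},{"tx": -0.2,"ty": 0.1,"tz": 4.5,"rx": 0,"ry": 0,"rz": 0,"gripper": 0.12},{"tx": -0.2,"ty": 0.1,"tz": 5.2,"rx": 0,"ry": 0,"rz": 0,"gripper": 0.12},{"tx": -0.2,"ty": 0.1,"tz": 5.2,"rx": 0,"ry": 0,"rz": 0,"gripper": 0.12}]}}

```text
clock: 2.88
ee_pos: [0.6224, 0.2283, 0.0106]
eef_rot: [0.672, 0.74, 0.001, -0.001]
ft_force: [0.0, -0.3, 0.9]
grip_width: 0.0775
```

```bash
python3 -c "
from h import *
st();grab('wrist','w3');st();to(.6222,.228,.009,5.4)"
```

```text
clk 2.88 pos [622.4 228.3  10.6] yaw 5.53 zax [ 0.     0.002 -1.   ] F [ 0.  -0.3  0.9] T [-0.1   0.01  0.06] w 77.5 j7 -0.26
clk 2.92 pos [622.8 228.4  11.1] yaw 5.52 zax [ 0.001  0.003 -1.   ] F [-0.2  0.8  0.1] T [-0.12  0.06 -0.  ] w 77.7 j7 -0.26
t(cm) [-0.03 -0.06  0.21] r(deg) [ 0.07 -0.15  0.12]
```

View pics/w3.png

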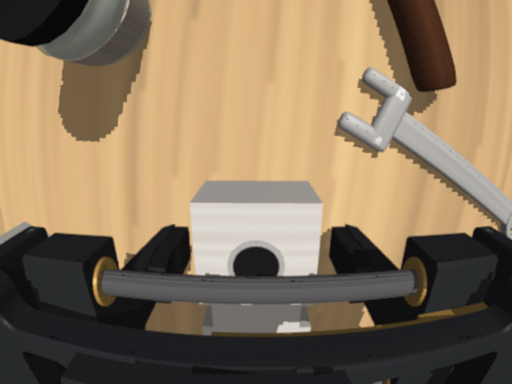

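The block is inside the open jaws, spanning 191–320 px between the finger inner edges at 189 and 331. Closing now.

>>> {"fn": "move_arm", "kwargs": {"moves": [{"tx": 0,"ty": -0.1,"tz": 0.1,"rx": 0,"ry": 0,"rz": 0,"gripper": 0.25},{"tx": 0,"ty": -0.1,"tz": 0.1,"rx": 0,"ry": 0,"rz": 0,"gripper": 0.4},{"tx": 0,"ty": -0.1,"tz": 0.1,"rx": 0,"ry": 0,"rz": 0,"gripper": 0.5},{"tx": 0,"ty": -0.1,"tz": 0.1,"rx": 0,"ry": 0,"rz": 0,"gripper": 0.6},{"tx": 0,"ty": -0.1,"tz": 0.1,"rx": 0,"ry": 0,"rz": 0,"gripper": 0.6}]}}

```text
clock: 3.55
ee_pos: [0.6212, 0.2283, 0.0104]
eef_rot: [0.672, 0.74, 0.001, -0.001]
ft_force: [-3.4, -0.3, 4.7]
grip_width: 0.0556
```

```bash
python3 -c "
from h import *
st();f=grab('side','s3');f=grab('scene','a3');st();to(.57,.06,.0095,-1.3)
# block3 location
for u,v in ((101,210),(181,284),(373,145),(292,73)): print(np.round(onz(f,220+u/6,140+v/6,.04)*1000)[:2])"
```

```text
clk 3.55 pos [621.2 228.3  10.4] yaw 5.52 zax [-0.     0.003 -1.   ] F [-3.4 -0.3  4.7] T [-0.1   0.88 -0.08] w 55.6 j7 -0.26
clk 3.65 pos [621.2 228.3  10.5] yaw 5.52 zax [-0.     0.003 -1.   ] F [-3.   0.4  6.3] T [-0.12  0.86 -0.09] w 56.1 j7 -0.26
t(cm) [-16.26  -6.72   0.05] r(deg) [-0.01 -0.16  6.82]
[425.  98.]
[478.  84.]
[508. 198.]
[453. 214.]
```

View pics/a3.png

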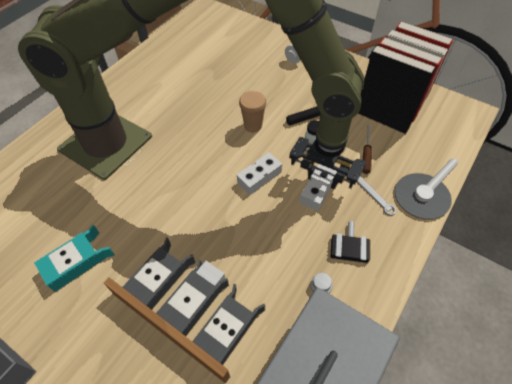

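Gripped at 56 mm wide with a light press down (about 5 N). Block3 spans x 425–508 and y 84–214, so I'll drag straight toward −y first and cross over afterwards.

```bash
python3 -c "
from h import *
to(.60,.13,.01,2);to(.59,.03,.01,-1.3)"
```

```text
t(cm) [-9.58 -3.06  0.02] r(deg) [-0.   -0.16  3.52]
t(cm) [-1.944e+01 -5.020e+00 -1.000e-02] r(deg) [-0.01 -0.16  6.82]
```

>>> {"fn": "move_arm", "kwargs": {"moves": [{"tx": -2,"ty": -0.5,"tz": 0,"rx": 0,"ry": -0.1,"rz": 0.7,"gripper": 0.6},{"tx": -4.5,"ty": -1.2,"tz": 0,"rx": 0,"ry": -0.1,"rz": 1.6,"gripper": 0.6},{"tx": -7,"ty": -1.9,"tz": 0,"rx": 0,"ry": -0.1,"rz": 2.5,"gripper": 0.6},{"tx": -9.5,"ty": -2.5,"tz": 0,"rx": 0,"ry": -0.1,"rz": 3.4,"gripper": 0.6}]}}

```text
clock: 4.15
ee_pos: [0.6059, 0.131, 0.0105]
eef_rot: [0.694, 0.72, 0.001, -0.0]
ft_force: [0.5, 3.5, 1.9]
grip_width: 0.056
```

```bash
python3 -c "
from h import *
st();to(.59,.03,.01,-1.3)"
```

```text
clk 4.15 pos [605.9 131.   10.5] yaw 2.08 zax [ 0.002  0.003 -1.   ] F [0.5 3.5 1.9] T [ 0.79  0.04 -0.04] w 56.0 j7 -0.19
t(cm) [-10.04  -1.95   0.02] r(deg) [ 0.09 -0.15  3.38]
```

>>> {"fn": "move_arm", "kwargs": {"moves": [{"tx": -2.5,"ty": -0.5,"tz": 0.05,"rx": 0,"ry": -0.1,"rz": 0.8,"gripper": 0.6},{"tx": -5,"ty": -1,"tz": 0.05,"rx": 0,"ry": -0.1,"rz": 1.7,"gripper": 0.6},{"tx": -7.5,"ty": -1.5,"tz": 0.05,"rx": 0,"ry": -0.1,"rz": 2.5,"gripper": 0.6},{"tx": -10,"ty": -2,"tz": 0.05,"rx": 0,"ry": -0.1,"rz": 3.4,"gripper": 0.6}]}}

```text
clock: 4.65
ee_pos: [0.5906, 0.0312, 0.0105]
eef_rot: [0.715, 0.699, 0.003, 0.0]
ft_force: [2.2, 6.8, 5.6]
grip_width: 0.056
```

```bash
python3 -c "
from h import *
st();to(.4347,-.01,.01,-1.3)"
```

```text
clk 4.65 pos [590.6  31.2  10.5] yaw -1.32 zax [ 0.005  0.004 -1.   ] F [2.2 6.8 5.6] T [ 1.29  0.03 -0.08] w 56.0 j7 -0.12
t(cm) [ -4.48 -15.49  -0.04] r(deg) [ 0.26 -0.23 -0.02]
```

>>> {"fn": "move_arm", "kwargs": {"moves": [{"tx": -0.7,"ty": -2.4,"tz": 0.05,"rx": 0,"ry": -0.1,"rz": 0,"gripper": 0.6},{"tx": -1.4,"ty": -5,"tz": 0.05,"rx": 0.1,"ry": -0.1,"rz": 0,"gripper": 0.6},{"tx": -2.2,"ty": -7.5,"tz": 0.05,"rx": 0.2,"ry": -0.1,"rz": 0,"gripper": 0.6},{"tx": -2.9,"ty": -10,"tz": 0.05,"rx": 0.2,"ry": -0.1,"rz": 0,"gripper": 0.6},{"tx": -3.6,"ty": -12.5,"tz": 0.05,"rx": 0.2,"ry": -0.1,"rz": 0,"gripper": 0.6},{"tx": -4.3,"ty": -14.5,"tz": 0.05,"rx": 0.2,"ry": -0.1,"rz": 0,"gripper": 0.6},{"tx": -4.5,"ty": -15.5,"tz": 0.05,"rx": 0.2,"ry": -0.2,"rz": 0,"gripper": 0.6},{"tx": -4.5,"ty": -15.5,"tz": 0.05,"rx": 0.2,"ry": -0.2,"rz": 0,"gripper": 0.6}]}}

```text
clock: 5.65
ee_pos: [0.43, -0.009, 0.0125]
eef_rot: [0.715, 0.698, -0.024, -0.025]
ft_force: [-0.6, -0.9, -5.9]
grip_width: 0.0556
```

```bash
python3 -c "
from h import *
st();grab('side','s4');grab('scene','a4');
for n,x,y,w,h in(('s4',190,180,200,150),('a4',100,180,200,150)):
  im=cv2.imread('pics/'+n+'.png')[y:y+h,x:x+w]; cv2.imwrite('pics/'+n+'c.png',cv2.resize(im,None,fx=4,fy=4,interpolation=cv2.INTER_CUBIC))
st()"
```

```text
clk 5.65 pos [430.   -9.   12.5] yaw -1.32 zax [-0.069  0.003 -0.998] F [-0.6 -0.9 -5.9] T [ 0.14 -0.02 -0.03] w 55.6 j7 -0.95
clk 5.75 pos [428.9  -9.3  12.4] yaw -1.28 zax [-0.072  0.003 -0.997] F [-0.9  0.4 -4.2] T [ 0.01  0.05 -0.03] w 55.8 j7 -0.94
```

View pics/s4c.png

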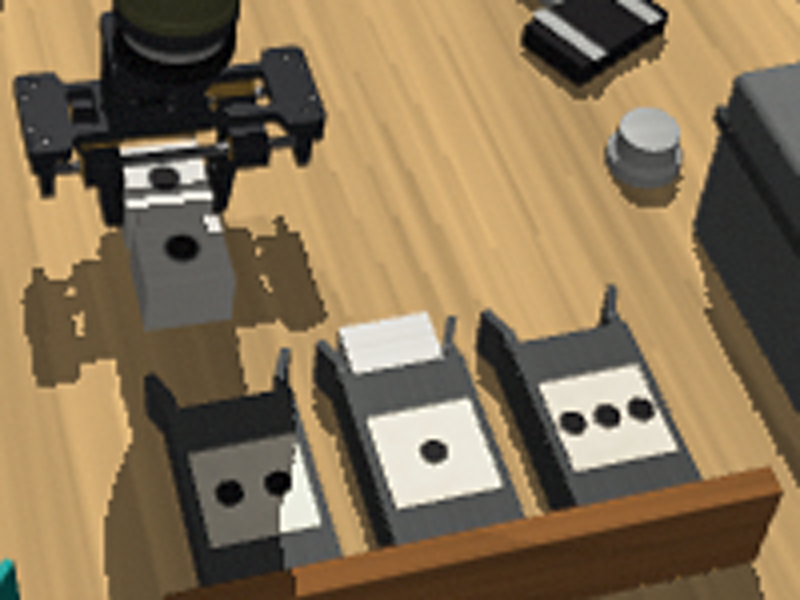

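View pics/a4c.png

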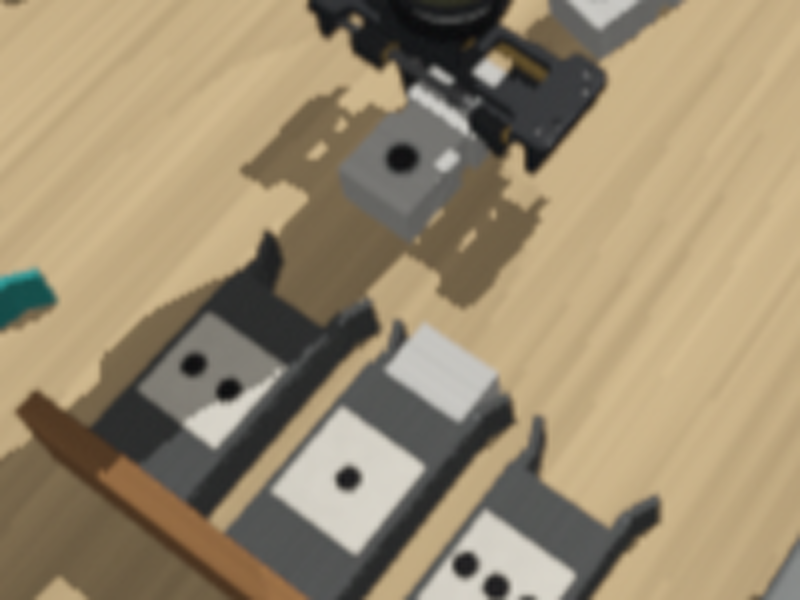

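```bash
python3 -c "
from h import *
s=env.read_state();print(np.round(s['q'],3),np.round(s['qd'],3));st();to(.4347,-.06,.0105,-1.3)"
```

```text
[-0.011  0.931 -0.111  2.213  0.837  0.107 -0.94 ] [-0.022 -0.005  0.024 -0.028 -0.231 -0.029  0.224]
clk 5.75 pos [428.9  -9.3  12.4] yaw -1.28 zax [-0.072  0.003 -0.997] F [-0.9  0.4 -4.2] T [ 0.01  0.05 -0.03] w 55.8 j7 -0.94
t(cm) [-5.05  0.71  0.13] r(deg) [-4.11 -0.09  0.01]
```

The wrist is near its inner reach: j6 is close to its limit and the tool tilted 4°, which tipped the block slightly. I'll back out to a larger radius and level it straight away.

```bash
python3 -c "
from h import *
to(.455,-.035,.0105,-1.3)"
```

```text
t(cm) [-2.51  2.68 -0.01] r(deg) [-4.11 -0.09  0.01]
```

>>> {"fn": "move_arm", "kwargs": {"moves": [{"tx": -1.2,"ty": 1.4,"tz": 0,"rx": -2,"ry": 0,"rz": 0,"gripper": 0.6},{"tx": -2.5,"ty": 2.7,"tz": 0,"rx": -4,"ry": 0,"rz": 0,"gripper": 0.6},{"tx": -2.5,"ty": 2.7,"tz": 0,"rx": -4,"ry": 0,"rz": 0,"gripper": 0.6},{"tx": -2.5,"ty": 2.7,"tz": 0,"rx": -4,"ry": 0,"rz": 0,"gripper": 0.6}]}}

```text
clock: 6.25
ee_pos: [0.4553, -0.0364, 0.0104]
eef_rot: [0.715, 0.699, -0.001, -0.001]
ft_force: [0.2, -1.1, -3.7]
grip_width: 0.0558
```

```bash
python3 -c "
from h import *
s=env.read_state();print(np.round(s['q'],3),np.round(s['qd'],3));st();to(.4355,-.055,.0105,-1.3)"
```

```text
[ 0.013  0.934 -0.054  2.201  1.349  0.044 -1.392] [-0.007  0.001 -0.013  0.004 -0.072  0.002  0.056]
clk 6.25 pos [455.3 -36.4  10.4] yaw -1.35 zax [-0.002  0.    -1.   ] F [ 0.2 -1.1 -3.7] T [-0.21 -0.07  0.01] w 55.8 j7 -1.39
t(cm) [-1.91 -1.93 -0.01] r(deg) [-0.11 -0.02 -0.05]
```

>>> {"fn": "move_arm", "kwargs": {"moves": [{"tx": -0.5,"ty": -0.4,"tz": 0,"rx": 0,"ry": 0,"rz": 0,"gripper": 0.6},{"tx": -1,"ty": -0.8,"tz": 0,"rx": 0,"ry": 0,"rz": 0,"gripper": 0.6},{"tx": -1,"ty": -0.8,"tz": 0,"rx": 0,"ry": 0,"rz": 0,"gripper": 0.6}]}}

```text
clock: 6.62
ee_pos: [0.4462, -0.0472, 0.0104]
eef_rot: [0.716, 0.698, -0.001, -0.001]
ft_force: [-0.9, -2.2, -1.0]
grip_width: 0.0559
```

```bash
python3 -c "
from h import *
s=env.read_state();print(np.round(s['q'],3),np.round(s['qd'],3));st();to(.4355,-.055,.0105,-1.3)"
```

```text
[ 0.085  0.933 -0.133  2.22   1.612  0.107 -1.632] [-0.024 -0.     0.03  -0.001  0.011 -0.016 -0.023]
clk 6.62 pos [446.2 -47.2  10.4] yaw -1.47 zax [-0.003 -0.    -1.   ] F [-0.9 -2.2 -1. ] T [-0.35  0.24 -0.  ] w 55.9 j7 -1.63
t(cm) [-0.81 -1.05 -0.  ] r(deg) [-0.19  0.01 -0.17]
```

Creeping in works: the tool is vertical again, with j5/j7 swivelling to get there. Next I'll measure the block and lane together.

```bash
python3 -c "
from h import *
grab('side','s5');grab('scene','a5');grab('wrist','w5')
for n,x,y,w,h in(('s5',190,180,150,140),('a5',110,190,150,140)):
  im=cv2.imread('pics/'+n+'.png')[y:y+h,x:x+w]; cv2.imwrite('pics/'+n+'c.png',cv2.resize(im,None,fx=4,fy=4,interpolation=cv2.INTER_CUBIC))
st()"
```

```text
clk 6.78 pos [446.4 -46.9  10.4] yaw -1.42 zax [-0.003 -0.001 -1.   ] F [-1.2 -1.2 -1.4] T [-0.3   0.32 -0.04] w 55.8 j7 -1.64
```

View pics/s5c.png

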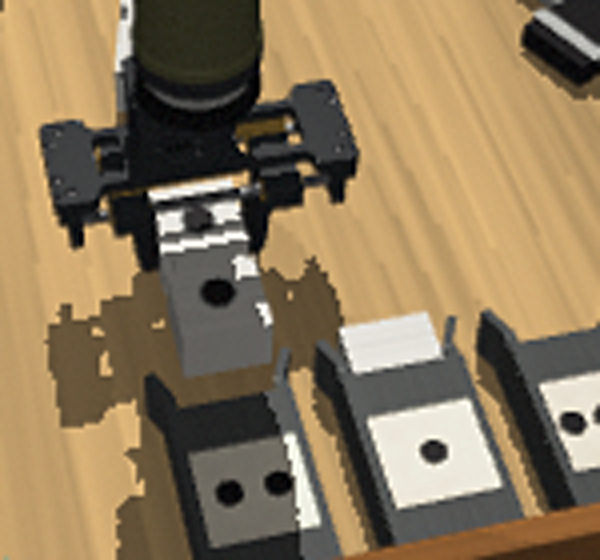

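View pics/a5c.png

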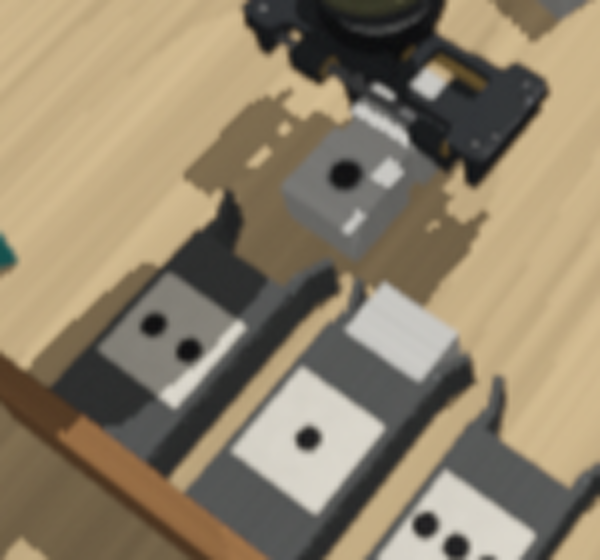

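View pics/w5.png

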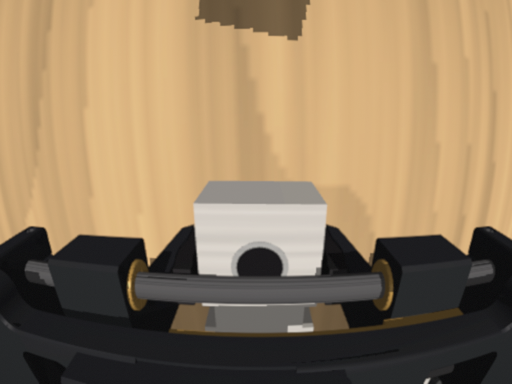

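```bash
python3 -c "
from h import *
a=grab('scene');b=grab('side')
A=lambda u,v,z:np.round(onz(a,110+u/4,190+v/4,z)*1000,1)[:2]
B=lambda u,v,z:np.round(onz(b,190+u/4,180+v/4,z)*1000,1)[:2]
print('hole',A(345,175,.04),B(218,291,.04))
print('front L,R',A(283,187,.04),A(352,238,.04),B(183,345,.04),B(272,330,.04))
print('front bottom',A(287,212,0),A(352,260,0),B(186,378,0),B(272,360,0))
print('flare tips',A(230,193,.04),A(330,266,.04),B(152,377,.04),B(286,350,.04))
print('dots',A(153,324,.047),A(189,350,.047),B(230,492,.047),B(278,483,.047))
st()
"
```

```text
hole [ 445.9 -106.6] [ 444.5 -108.6]
front L,R [ 419.1 -134.5] [ 476.6 -138.1] [ 414.4 -142.7] [ 469.1 -145.3]
front bottom [ 413.7 -134.4] [ 469.6 -137.7] [ 416.5 -139. ] [ 471.5 -139.2]
flare tips [ 394.3 -156. ] [ 477.2 -160.1] [ 391.4 -160.6] [ 473.3 -161.5]
dots [ 417.  -248.7] [ 445.5 -249.1] [ 416.  -250.8] [ 443.4 -252. ]
clk 6.88 pos [446.7 -46.5  10.4] yaw -1.37 zax [-0.003 -0.    -1.   ] F [-0.6 -1.5 -3.4] T [-0.31  0.23 -0.09] w 56.0 j7 -1.64
```

```bash
python3 -c "
from h import *
st();to(.4352,-.053,.0102,-1.3)"
```

```text
clk 6.88 pos [446.7 -46.5  10.4] yaw -1.37 zax [-0.003 -0.    -1.   ] F [-0.6 -1.5 -3.4] T [-0.31  0.23 -0.09] w 56.0 j7 -1.64
t(cm) [-0.68 -1.13  0.03] r(deg) [-0.15  0.03 -0.07]
```

>>> {"fn": "move_arm", "kwargs": {"moves": [{"tx": -0.3,"ty": -0.4,"tz": 0.03,"rx": -0.1,"ry": 0,"rz": -0.1,"gripper": 0.6},{"tx": -0.6,"ty": -0.8,"tz": 0.03,"rx": -0.1,"ry": 0,"rz": -0.1,"gripper": 0.6},{"tx": -0.7,"ty": -1.15,"tz": 0.03,"rx": -0.1,"ry": 0,"rz": -0.1,"gripper": 0.6},{"tx": -0.7,"ty": -1.15,"tz": 0.03,"rx": -0.1,"ry": 0,"rz": -0.1,"gripper": 0.6}]}}

```text
clock: 7.38
ee_pos: [0.4354, -0.053, 0.0104]
eef_rot: [0.715, 0.699, 0.0, -0.0]
ft_force: [2.6, 1.3, 2.2]
grip_width: 0.0555
```

```bash
python3 -c "
from h import *
s=env.read_state();print(np.round(s['q'],3),np.round(s['qd'],3));st();to(.4341,-.093,.0100,-1.3)"
```

```text
[ 0.167  0.939 -0.244  2.249  1.73   0.198 -1.734] [-0.01  -0.002  0.013 -0.001 -0.011 -0.007  0.009]
clk 7.38 pos [435.4 -53.   10.4] yaw -1.26 zax [ 0.  0. -1.] F [2.6 1.3 2.2] T [ 0.26 -0.46  0.07] w 55.5 j7 -1.73
t(cm) [-4.   -0.04  0.03] r(deg) [ 0.   -0.01  0.04]
```

Level and aligned on the lane axis (x error 0.4 mm, yaw −1.26°). Sliding into the mouth.

>>> {"fn": "move_arm", "kwargs": {"moves": [{"tx": -0.8,"ty": 0,"tz": 0.02,"rx": 0,"ry": 0,"rz": 0,"gripper": 0.6},{"tx": -1.6,"ty": 0,"tz": 0.02,"rx": 0,"ry": 0,"rz": 0,"gripper": 0.6},{"tx": -2.4,"ty": 0,"tz": 0.02,"rx": 0,"ry": 0,"rz": 0,"gripper": 0.6},{"tx": -3.2,"ty": 0,"tz": 0.02,"rx": 0,"ry": 0,"rz": 0,"gripper": 0.6}]}}

```text
clock: 7.88
ee_pos: [0.4336, -0.0821, 0.0104]
eef_rot: [0.714, 0.701, 0.001, -0.003]
ft_force: [0.3, 6.3, 4.0]
grip_width: 0.0553
```

```bash
python3 -c "
from h import *
st()
b=grab('side','s6');a=grab('scene','a6')
for n,x,y,w,h in(('s6',190,180,150,140),('a6',110,190,150,140)):
  im=cv2.imread('pics/'+n+'.png')[y:y+h,x:x+w]; cv2.imwrite('pics/'+n+'c.png',cv2.resize(im,None,fx=4,fy=4,interpolation=cv2.INTER_CUBIC))
im=np.hstack([cv2.imread('pics/s6c.png'),cv2.imread('pics/a6c.png')]);cv2.imwrite('pics/6.png',cv2.resize(im,(800,373)))
st()"
```

```text
clk 7.88 pos [433.6 -82.1  10.4] yaw -1.06 zax [-0.002  0.006 -1.   ] F [0.3 6.3 4. ] T [ 1.13 -0.18  0.07] w 55.3 j7 -1.66
clk 7.97 pos [433.6 -83.7  10.4] yaw -1.17 zax [-0.002  0.003 -1.   ] F [-0.8  4.5  5.5] T [ 0.8  -0.07  0.25] w 55.8 j7 -1.66
```

View pics/6.png

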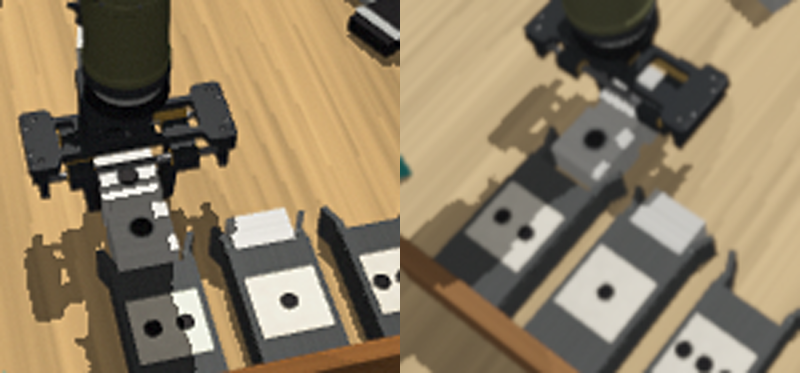

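The block's front is inside the flare with little side force. Continuing in small steps while watching Fx.

>>> {"fn": "move_arm", "kwargs": {"moves": [{"tx": -0.4,"ty": 0,"tz": 0.02,"rx": 0,"ry": 0,"rz": 0.1,"gripper": 0.6},{"tx": -0.8,"ty": 0,"tz": 0.02,"rx": 0,"ry": 0,"rz": 0.1,"gripper": 0.6},{"tx": -1.2,"ty": 0,"tz": 0.02,"rx": 0,"ry": 0,"rz": 0.1,"gripper": 0.6}]}}

```text
clock: 8.35
ee_pos: [0.4327, -0.0926, 0.0104]
eef_rot: [0.714, 0.7, 0.002, -0.004]
ft_force: [0.6, 7.6, 5.8]
grip_width: 0.0551
```

```bash
python3 -c "
from h import *
st();to(.4333,-.12,.0103,-1.3)
b=grab('side','s7');a=grab('scene','a7')
for n,x,y,w,h in(('s7',215,220,80,90),('a7',130,200,80,90)):
  im=cv2.imread('pics/'+n+'.png')[y:y+h,x:x+w]; cv2.imwrite('pics/'+n+'c.png',cv2.resize(im,None,fx=5,fy=5,interpolation=cv2.INTER_CUBIC))
im=np.hstack([cv2.imread('pics/s7c.png'),cv2.imread('pics/a7c.png')]);cv2.imwrite('pics/7.png',im)
"
```

```text
clk 8.35 pos [432.7 -92.6  10.4] yaw -1.07 zax [-0.003  0.009 -1.   ] F [0.6 7.6 5.8] T [ 1.22 -0.23  0.17] w 55.1 j7 -1.63
t(cm) [-2.74  0.11 -0.02] r(deg) [-0.16 -0.5   0.23]
```

View pics/7.png

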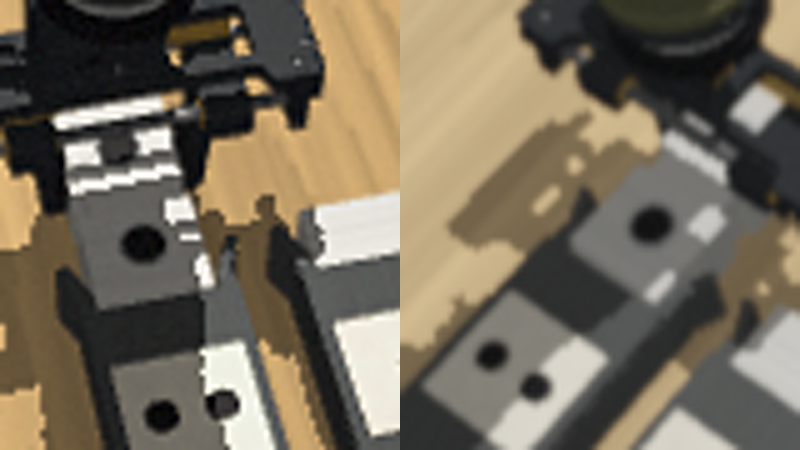

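>>> {"fn": "move_arm", "kwargs": {"moves": [{"tx": -0.5,"ty": 0.03,"tz": 0,"rx": 0,"ry": -0.2,"rz": 0.2,"gripper": 0.6},{"tx": -1,"ty": 0.06,"tz": 0,"rx": 0,"ry": -0.3,"rz": 0.2,"gripper": 0.6},{"tx": -1.5,"ty": 0.06,"tz": 0,"rx": 0,"ry": -0.3,"rz": 0.2,"gripper": 0.6},{"tx": -1.5,"ty": 0.06,"tz": 0,"rx": 0,"ry": -0.3,"rz": 0.2,"gripper": 0.6}]}}

```text
clock: 8.95
ee_pos: [0.4322, -0.1065, 0.0104]
eef_rot: [0.714, 0.7, 0.001, -0.003]
ft_force: [0.6, 4.9, 5.7]
grip_width: 0.0557
```

```bash
python3 -c "
from h import *
s=env.read_state();print(np.round(s['q'],3))
st();to(.4333,-.12,.0103,-1.3)
"
```

```text
[ 0.219  0.933 -0.125  2.229  1.703  0.096 -1.58 ]
clk 8.95 pos [ 432.2 -106.5   10.4] yaw -1.2 zax [-0.004  0.005 -1.   ] F [0.6 4.9 5.7] T [ 0.81 -0.22  0.21] w 55.7 j7 -1.58
t(cm) [-1.35  0.14  0.  ] r(deg) [-0.23 -0.31  0.1 ]
```

>>> {"fn": "move_arm", "kwargs": {"moves": [{"tx": -0.4,"ty": 0.03,"tz": 0,"rx": 0,"ry": -0.2,"rz": 0.1,"gripper": 0.6},{"tx": -0.8,"ty": 0.06,"tz": 0,"rx": 0,"ry": -0.3,"rz": 0.1,"gripper": 0.6},{"tx": -1.2,"ty": 0.06,"tz": 0,"rx": 0,"ry": -0.3,"rz": 0.1,"gripper": 0.6},{"tx": -1.6,"ty": 0.06,"tz": 0,"rx": 0,"ry": -0.3,"rz": 0.1,"gripper": 0.6}]}}

```text
clock: 9.45
ee_pos: [0.4322, -0.1154, 0.0104]
eef_rot: [0.713, 0.701, 0.003, -0.006]
ft_force: [0.8, 15.3, 4.9]
grip_width: 0.056
```

```bash
python3 -c "
from h import *
s=env.read_state();print(np.round(s['q'],3))
st();to(.4333,-.14,.0103,-1.3)
"
```

```text
[ 0.225  0.933 -0.093  2.221  1.641  0.062 -1.488]
clk 9.45 pos [ 432.2 -115.4   10.4] yaw -0.93 zax [-0.004  0.013 -1.   ] F [ 0.8 15.3  4.9] T [ 2.74 -0.3   0.12] w 56.0 j7 -1.49
t(cm) [-2.46  0.15 -0.02] r(deg) [-0.26 -0.75  0.37]
```

Fy rises to 15 N as the catches meet the front, which matches the description. I'll keep going through the bump.

>>> {"fn": "move_arm", "kwargs": {"moves": [{"tx": -0.9,"ty": 0.06,"tz": 0,"rx": 0,"ry": -0.5,"rz": 0.3,"gripper": 0.6},{"tx": -1.2,"ty": 0.06,"tz": 0,"rx": 0,"ry": -0.5,"rz": 0.3,"gripper": 0.6},{"tx": -1.5,"ty": 0.06,"tz": 0,"rx": 0,"ry": -0.5,"rz": 0.3,"gripper": 0.6},{"tx": -1.8,"ty": 0.06,"tz": 0,"rx": 0,"ry": -0.5,"rz": 0.3,"gripper": 0.6}]}}

```text
clock: 9.95
ee_pos: [0.4322, -0.1272, 0.0104]
eef_rot: [0.713, 0.702, 0.004, -0.007]
ft_force: [-0.6, 11.7, 6.4]
grip_width: 0.0558
```

```bash
python3 -c "
from h import *
s=env.read_state();print(np.round(s['q'],3))
st();to(.4333,-.14,.0103,-1.3)
"
```

```text
[ 0.244  0.933 -0.08   2.212  1.464  0.05  -1.283]
clk 9.95 pos [ 432.2 -127.2   10.4] yaw -0.89 zax [-0.004  0.015 -1.   ] F [-0.6 11.7  6.4] T [ 2.28 -0.19  0.04] w 55.8 j7 -1.28
t(cm) [-1.28  0.13 -0.01] r(deg) [-0.26 -0.88  0.4 ]
```

>>> {"fn": "move_arm", "kwargs": {"moves": [{"tx": -0.5,"ty": 0.05,"tz": 0,"rx": 0,"ry": -0.5,"rz": 0.3,"gripper": 0.6},{"tx": -0.8,"ty": 0.05,"tz": 0,"rx": 0,"ry": -0.5,"rz": 0.3,"gripper": 0.6},{"tx": -1.1,"ty": 0.05,"tz": 0,"rx": 0,"ry": -0.5,"rz": 0.3,"gripper": 0.6}]}}

```text
clock: 10.32
ee_pos: [0.4323, -0.1323, 0.0104]
eef_rot: [0.712, 0.702, 0.004, -0.007]
ft_force: [-0.5, 12.1, 5.1]
grip_width: 0.0558
```

```bash
python3 -c "
from h import *
s=env.read_state();print(np.round(s['q'],3))
st()
b=grab('side','s8');a=grab('scene','a8');grab('wrist','w8')
for n,x,y,w,h in(('s8',200,200,100,110),('a8',120,200,100,110)):
  im=cv2.imread('pics/'+n+'.png')[y:y+h,x:x+w]; cv2.imwrite('pics/'+n+'c.png',cv2.resize(im,None,fx=4,fy=4,interpolation=cv2.INTER_CUBIC))
im=np.hstack([cv2.imread('pics/s8c.png'),cv2.imread('pics/a8c.png')]);cv2.imwrite('pics/8.png',im);st()
"
```

```text
[ 0.273  0.933 -0.108  2.206  1.394  0.072 -1.201]
clk 10.32 pos [ 432.3 -132.3   10.4] yaw -0.86 zax [-0.004  0.017 -1.   ] F [-0.5 12.1  5.1] T [ 2.16 -0.21  0.15] w 55.8 j7 -1.2
clk 10.47 pos [ 432.2 -133.1   10.3] yaw -0.92 zax [-0.004  0.016 -1.   ] F [-0.6  9.7  5.5] T [ 1.93 -0.19  0.14] w 55.7 j7 -1.2
```

View pics/8.png

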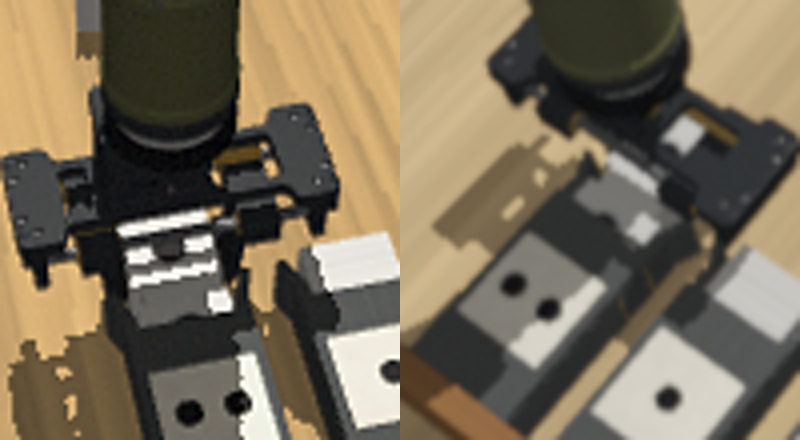

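View pics/w8.png

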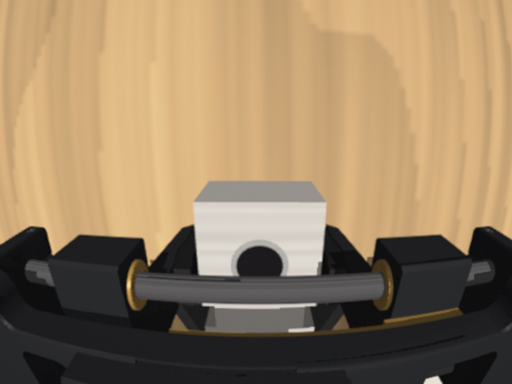

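The wrist view matches the earlier one, so the block hasn't slipped in the grip. Its centre is about 48 mm out from lane2_home. I'll release here, lift clear and come round behind it with the fingers nearly shut.

>>> {"fn": "move_arm", "kwargs": {"moves": [{"tx": 0,"ty": 0,"tz": 0,"rx": 0,"ry": 0,"rz": 0,"gripper": 0.3},{"tx": 0,"ty": 0,"tz": 0,"rx": 0,"ry": 0,"rz": 0,"gripper": 0.2},{"tx": 0,"ty": 0,"tz": 0,"rx": 0,"ry": 0,"rz": 0,"gripper": 0.2}]}}

```text
clock: 10.85
ee_pos: [0.4317, -0.1342, 0.0102]
eef_rot: [0.713, 0.701, 0.003, -0.007]
ft_force: [-0.1, 0.6, -0.1]
grip_width: 0.0705
```

```bash
python3 -c "
from h import *
st()"
```

```text
clk 10.85 pos [ 431.7 -134.2   10.2] yaw -1.0 zax [-0.005  0.014 -1.   ] F [-0.1  0.6 -0.1] T [-0.12  0.08  0.02] w 70.5 j7 -1.21
```

>>> {"fn": "move_arm", "kwargs": {"moves": [{"tx": 0,"ty": 0,"tz": -1.5,"rx": 0,"ry": 0,"rz": 0,"gripper": 0.2},{"tx": 0,"ty": 0,"tz": -3,"rx": 0,"ry": 0,"rz": 0,"gripper": 0.2},{"tx": 0,"ty": 0,"tz": -4.5,"rx": 0,"ry": 0,"rz": 0,"gripper": 0.2},{"tx": 0,"ty": 0,"tz": -6,"rx": 0,"ry": 0,"rz": 0,"gripper": 0.2},{"tx": 1,"ty": 0,"tz": -6.5,"rx": 3,"ry": 0,"rz": 0,"gripper": 0.2},{"tx": 3,"ty": 0,"tz": -6.5,"rx": 6,"ry": 0,"rz": 0,"gripper": 0.4},{"tx": 5,"ty": 0,"tz": -6.5,"rx": 10,"ry": 0,"rz": 0,"gripper": 0.7},{"tx": 6,"ty": 0,"tz": -6.5,"rx": 10,"ry": 0,"rz": 0,"gripper": 0.9}]}}

```text
clock: 11.85
ee_pos: [0.4341, -0.0744, 0.0756]
eef_rot: [0.71, 0.698, -0.057, -0.069]
ft_force: [-0.2, -0.2, 0.8]
grip_width: 0.0426
```

Run:
```python
s=open('h.py').read().replace("def to(x,y,z,yaw):","def to(x,y,z,yaw,tilt=0):").replace("[0,0,-1.]]))","[0,0,-1.]]))*Ro.from_rotvec([np.radians(tilt),0,0])")
open('h.py','w').write(s)
from h import *
print(np.round(env.read_state()['q'],3))
st();to(.4335,-.075,.014,-1.3,10)
grab('side','s9');grab('wrist','w9')
```

```text
[ 0.425  0.881 -0.596  2.056  0.763  0.641 -0.736]
clk 11.85 pos [434.1 -74.4  75.6] yaw -0.9 zax [-0.177  0.018 -0.984] F [-0.2 -0.2  0.8] T [-0.08 -0.06 -0.01] w 42.6 j7 -0.74
t(cm) [-0.15  1.04  6.08] r(deg) [-0.24 -0.78  0.4 ]
```

View pics/s9.png

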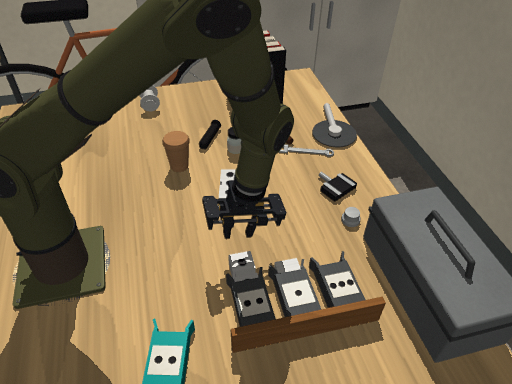

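View pics/w9.png

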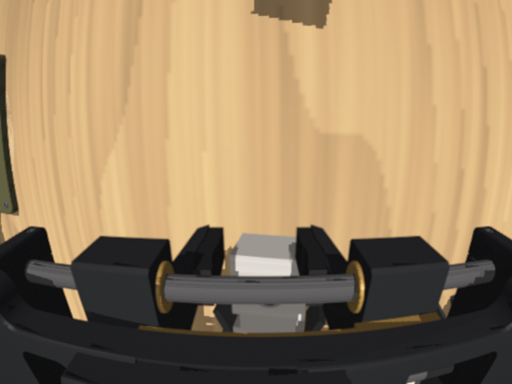

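The block now stands alone in the mouth, with its rear edge at about (240,252) in the side view. I'll close the fingers and come down behind it at y ≈ −0.075.

Run:
```python
from h import *
b=grab('side')
im=cv2.imread('pics/s9.png')[235:310,215:290]; cv2.imwrite('pics/s9c.png',cv2.resize(im,None,fx=8,fy=8,interpolation=cv2.INTER_CUBIC))
```

```text
(no output)
```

View pics/s9c.png

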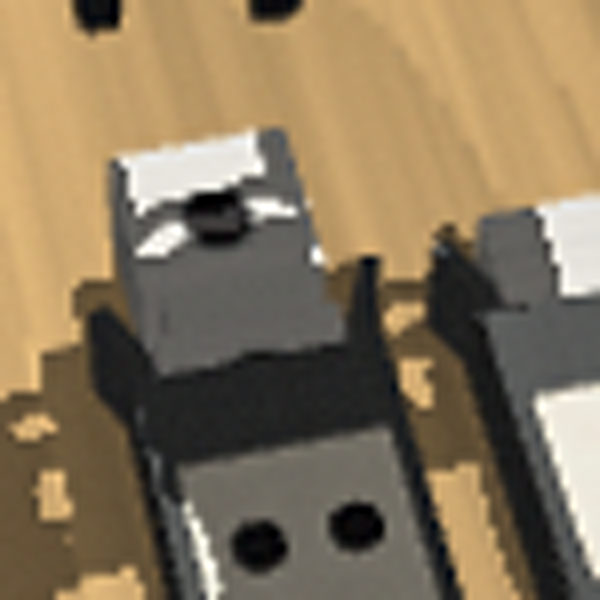

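>>> {"fn": "move_arm", "kwargs": {"moves": [{"tx": 0.2,"ty": 1,"tz": 0,"rx": 0,"ry": -0.6,"rz": 0.4,"gripper": 0.9},{"tx": 0.2,"ty": 1,"tz": 0,"rx": 0,"ry": -0.6,"rz": 0.4,"gripper": 0.9}]}}

```text
clock: 12.25
ee_pos: [0.4429, -0.0739, 0.0741]
eef_rot: [0.712, 0.696, -0.062, -0.064]
ft_force: [-0.1, -0.2, -0.5]
grip_width: 0.011
```

Run:
```python
from h import *
b=grab('side')
for u,v in((112,160),(280,130)): print(np.round(onz(b,215+u/8,235+v/8,.04)*1000,1))
st();to(.4345,-.072,.014,-1.3,10)
```

```text
[ 405.9 -105.9   40. ]
[ 458.8 -107.5   40. ]
clk 12.3 pos [442.4 -74.   74.1] yaw -1.27 zax [-0.179  0.005 -0.984] F [-1.2 -1.   0.3] T [-0.07 -0.02 -0.02] w 9.4 j7 -0.74
t(cm) [0.18 0.3  6.06] r(deg) [-0.32 -0.03  0.03]
```

>>> {"fn": "move_arm", "kwargs": {"moves": [{"tx": 0.2,"ty": 0.2,"tz": 2,"rx": 0,"ry": 0,"rz": 0,"gripper": 0.95},{"tx": 0.2,"ty": 0.2,"tz": 4,"rx": 0,"ry": 0,"rz": 0,"gripper": 0.95},{"tx": 0.2,"ty": 0.2,"tz": 5.5,"rx": 0,"ry": 0,"rz": 0,"gripper": 0.95},{"tx": 0.2,"ty": 0.2,"tz": 6,"rx": 0,"ry": 0,"rz": 0,"gripper": 0.95},{"tx": 0.2,"ty": 0.2,"tz": 6,"rx": 0,"ry": 0,"rz": 0,"gripper": 0.95}]}}

```text
clock: 12.92
ee_pos: [0.4336, -0.0719, 0.0147]
eef_rot: [0.712, 0.696, -0.063, -0.065]
ft_force: [-0.2, 0.9, 0.4]
grip_width: 0.0043
```

Run:
```python
from h import *
print(np.round(env.read_state()['q'],3))
st();to(.4335,-.095,.014,-1.3,10); grab('side','s10')
im=cv2.imread('pics/s10.png')[200:300,190:290]; cv2.imwrite('pics/s10c.png',cv2.resize(im,None,fx=6,fy=6,interpolation=cv2.INTER_CUBIC))
```

```text
[ 0.344  0.98  -0.48   2.069  0.888  0.517 -0.854]
clk 12.93 pos [433.6 -71.9  14.7] yaw -1.27 zax [-0.179  0.004 -0.984] F [-0.2  0.9  0.4] T [-0.09 -0.11  0.01] w 4.3 j7 -0.85
t(cm) [-2.31  0.05  0.06] r(deg) [-0.33 -0.02  0.03]
```

View pics/s10c.png

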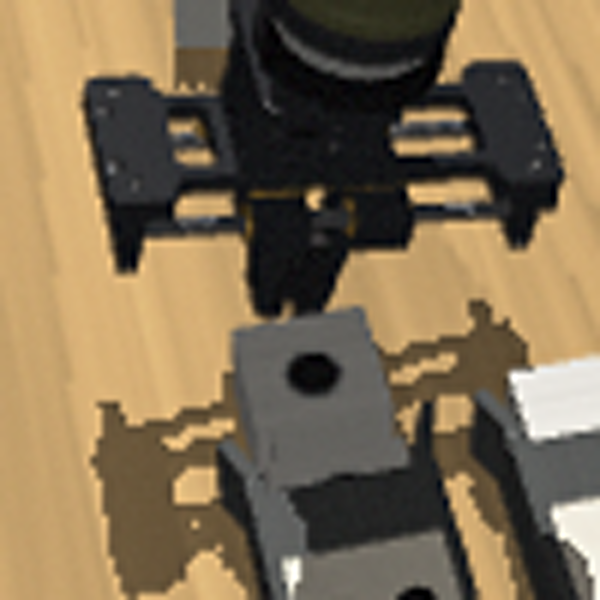

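The nearly closed fingers are centred behind the rear face. I'll push in stages.

>>> {"fn": "move_arm", "kwargs": {"moves": [{"tx": -1,"ty": 0.02,"tz": 0,"rx": 0,"ry": 0,"rz": 0,"gripper": 0.97},{"tx": -1.8,"ty": 0.04,"tz": 0,"rx": 0,"ry": 0,"rz": 0,"gripper": 0.97},{"tx": -2.4,"ty": 0.05,"tz": 0,"rx": 0,"ry": 0,"rz": 0,"gripper": 0.97},{"tx": -3,"ty": 0.05,"tz": 0,"rx": 0,"ry": 0,"rz": 0,"gripper": 0.97},{"tx": -3.6,"ty": 0.05,"tz": 0,"rx": 0,"ry": 0,"rz": 0,"gripper": 0.97},{"tx": -4.2,"ty": 0.05,"tz": 0,"rx": 0,"ry": 0,"rz": 0,"gripper": 0.97}]}}

```text
clock: 13.72
ee_pos: [0.4344, -0.1104, 0.0153]
eef_rot: [0.711, 0.697, -0.059, -0.066]
ft_force: [-0.4, 8.2, 1.2]
grip_width: 0.0025
```

Run:
```python
from h import *
print(np.round(env.read_state()['q'],3))
st();to(.4333,-.125,.014,-1.3,10)
```

```text
[ 0.432  0.983 -0.493  2.047  0.888  0.543 -0.766]
clk 13.72 pos [ 434.4 -110.4   15.3] yaw -1.13 zax [-0.176  0.011 -0.984] F [-0.4  8.2  1.2] T [ 1.49  0.   -0.35] w 2.5 j7 -0.77
t(cm) [-1.46 -0.06  0.13] r(deg) [-0.14 -0.39  0.17]
```

>>> {"fn": "move_arm", "kwargs": {"moves": [{"tx": -0.8,"ty": -0.05,"tz": 0.05,"rx": 0,"ry": -0.2,"rz": 0.1,"gripper": 0.97},{"tx": -1.2,"ty": -0.05,"tz": 0.05,"rx": 0,"ry": -0.2,"rz": 0.1,"gripper": 0.97},{"tx": -1.6,"ty": -0.05,"tz": 0.05,"rx": 0,"ry": -0.2,"rz": 0.1,"gripper": 0.97},{"tx": -2,"ty": -0.05,"tz": 0.05,"rx": 0,"ry": -0.2,"rz": 0.1,"gripper": 0.97}]}}

```text
clock: 14.22
ee_pos: [0.4343, -0.1264, 0.0153]
eef_rot: [0.711, 0.697, -0.057, -0.066]
ft_force: [0.1, 8.7, 4.4]
grip_width: 0.0027
```

Run:
```python
from h import *
st()
```

```text
clk 14.22 pos [ 434.3 -126.4   15.3] yaw -1.07 zax [-0.173  0.014 -0.985] F [0.1 8.7 4.4] T [ 1.78  0.13 -0.42] w 2.7 j7 -0.73
```

>>> {"fn": "move_arm", "kwargs": {"moves": [{"tx": -0.6,"ty": -0.05,"tz": 0,"rx": 0,"ry": -0.2,"rz": 0.1,"gripper": 0.97},{"tx": -0.9,"ty": -0.05,"tz": 0,"rx": 0,"ry": -0.2,"rz": 0.1,"gripper": 0.97},{"tx": -1.2,"ty": -0.05,"tz": 0,"rx": 0,"ry": -0.2,"rz": 0.1,"gripper": 0.97}]}}

```text
clock: 14.6
ee_pos: [0.4338, -0.136, 0.0155]
eef_rot: [0.712, 0.697, -0.056, -0.066]
ft_force: [-1.4, 12.4, 2.4]
grip_width: 0.0025
```

Run:
```python
from h import *
st()
```

```text
clk 14.6 pos [ 433.8 -136.    15.5] yaw -1.11 zax [-0.172  0.015 -0.985] F [-1.4 12.4  2.4] T [ 2.3   0.2  -0.46] w 2.5 j7 -0.71
```

>>> {"fn": "move_arm", "kwargs": {"moves": [{"tx": -0.6,"ty": -0.03,"tz": 0.05,"rx": 0,"ry": -0.2,"rz": 0.1,"gripper": 0.97},{"tx": -0.8,"ty": -0.03,"tz": 0.05,"rx": 0,"ry": -0.2,"rz": 0.1,"gripper": 0.97}]}}

```text
clock: 14.85
ee_pos: [0.4338, -0.1359, 0.0155]
eef_rot: [0.71, 0.698, -0.052, -0.068]
ft_force: [-1.7, 21.6, 4.3]
grip_width: 0.003
```

>>> {"fn": "move_arm", "kwargs": {"moves": [{"tx": -0.6,"ty": -0.03,"tz": 0.05,"rx": 0,"ry": -0.2,"rz": 0.1,"gripper": 0.97},{"tx": -0.8,"ty": -0.03,"tz": 0.05,"rx": 0,"ry": -0.2,"rz": 0.1,"gripper": 0.97}]}}

```text
clock: 15.1
ee_pos: [0.4338, -0.1358, 0.0156]
eef_rot: [0.709, 0.7, -0.048, -0.071]
ft_force: [-1.2, 22.2, 4.5]
grip_width: 0.0025
```

It has stopped dead at y = −0.136 with about 22 N, probably on the end stop. I'll push a little more firmly, to about 30 N, to see whether it still moves.

>>> {"fn": "move_arm", "kwargs": {"moves": [{"tx": -0.8,"ty": -0.03,"tz": 0.05,"rx": 0,"ry": -0.5,"rz": 0.3,"gripper": 0.97},{"tx": -1.0,"ty": -0.03,"tz": 0.05,"rx": 0,"ry": -0.8,"rz": 0.4,"gripper": 0.97},{"tx": -1.2,"ty": -0.03,"tz": 0.05,"rx": 0,"ry": -0.8,"rz": 0.5,"gripper": 0.97},{"tx": -1.2,"ty": -0.03,"tz": 0.05,"rx": 0,"ry": -0.8,"rz": 0.5,"gripper": 0.97}]}}

```text
clock: 15.6
ee_pos: [0.4339, -0.1358, 0.0157]
eef_rot: [0.709, 0.7, -0.046, -0.071]
ft_force: [-2.0, 26.4, 5.9]
grip_width: 0.0027
```

Run:
```python
from h import *
st();grab('side','s11');grab('scene','a11')
for n,x,y,w,h in(('s11',205,215,90,95),('a11',120,205,90,95)):
  im=cv2.imread('pics/'+n+'.png')[y:y+h,x:x+w]; cv2.imwrite('pics/'+n+'c.png',cv2.resize(im,None,fx=4.4,fy=4.4,interpolation=cv2.INTER_CUBIC))
cv2.imwrite('pics/11.png',np.hstack([cv2.imread('pics/s11c.png'),cv2.imread('pics/a11c.png')]));st()
```

```text
clk 15.6 pos [ 433.9 -135.8   15.7] yaw -0.61 zax [-0.165  0.036 -0.986] F [-2.  26.4  5.9] T [ 5.07  0.73 -0.97] w 2.7 j7 -0.69
clk 15.7 pos [ 433.9 -135.8   15.7] yaw -0.61 zax [-0.165  0.036 -0.986] F [-2.9 27.6  6.4] T [ 5.05  0.83 -1.03] w 2.4 j7 -0.69
```

View pics/11.png

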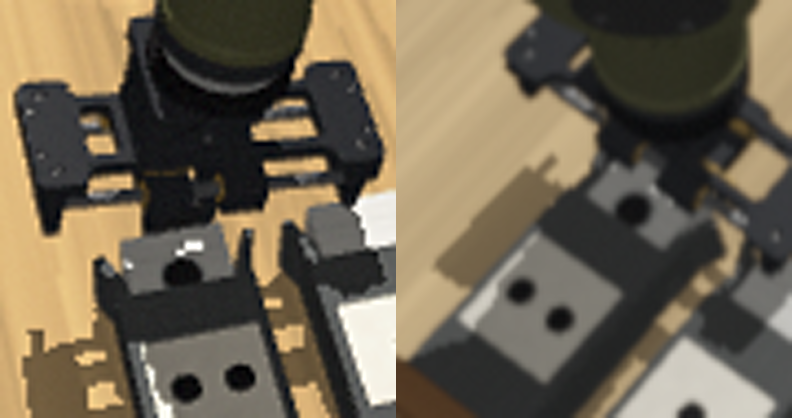

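At 27 N there's no movement, and the force/torque lever (0.19 m) puts the contact at the fingertips. I'll back straight off and measure the rear end.

>>> {"fn": "move_arm", "kwargs": {"moves": [{"tx": 0.5,"ty": 0,"tz": 0,"rx": 0,"ry": 0,"rz": 0,"gripper": 0.97},{"tx": 2,"ty": 0,"tz": 0,"rx": 0,"ry": -1.5,"rz": 0.7,"gripper": 0.97},{"tx": 3.5,"ty": 0,"tz": 0,"rx": 0,"ry": -1.5,"rz": 0.7,"gripper": 0.97},{"tx": 4.5,"ty": 0,"tz": -2,"rx": 0,"ry": -1.5,"rz": 0.7,"gripper": 0.97},{"tx": 5,"ty": 0,"tz": -5,"rx": 0,"ry": -1.5,"rz": 0.7,"gripper": 0.97},{"tx": 5,"ty": 0,"tz": -5,"rx": 0,"ry": -1.5,"rz": 0.7,"gripper": 0.97}]}}

```text
clock: 16.45
ee_pos: [0.4445, -0.088, 0.0679]
eef_rot: [0.713, 0.696, -0.055, -0.06]
ft_force: [0.4, -0.2, -0.1]
grip_width: 0.0025
```

Run:
```python
from h import *
st();grab('side','s12');grab('scene','a12')
for n,x,y,w,h in(('s12',215,240,90,85),('a12',125,215,90,85)):
  im=cv2.imread('pics/'+n+'.png')[y:y+h,x:x+w]; cv2.imwrite('pics/'+n+'c.png',cv2.resize(im,None,fx=6,fy=6,interpolation=cv2.INTER_CUBIC))
```

```text
clk 16.45 pos [444.5 -88.   67.9] yaw -1.35 zax [-0.162  0.009 -0.987] F [ 0.4 -0.2 -0.1] T [-0.11 -0.    0.03] w 2.5 j7 -0.73
```

View pics/s12c.png

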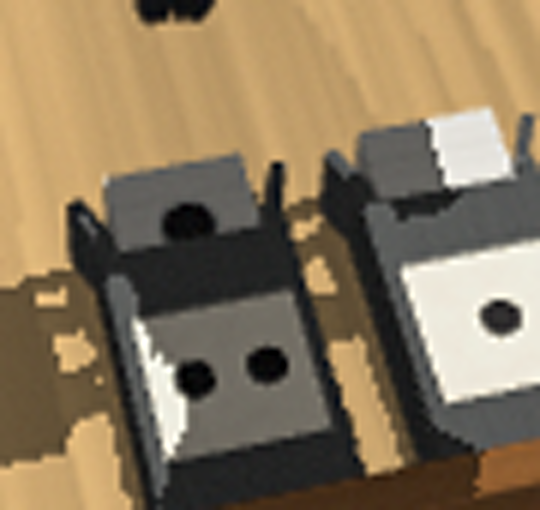

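View pics/a12c.png

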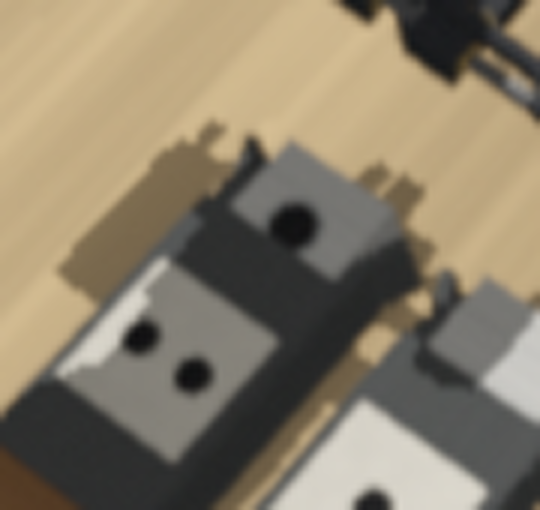

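Run:
```python
from h import *
a=grab('scene');b=grab('side')
A=lambda u,v,z:np.round(onz(a,125+u/6,215+v/6,z)*1000,1)[:2]
B=lambda u,v,z:np.round(onz(b,215+u/6,240+v/6,z)*1000,1)[:2]
print('hole',A(294,226,.04),B(188,219,.04)); print('rear corners',A(290,143,.04),A(400,225,.04),B(105,182,.04),B(240,153,.04))
print('dots mid',(A(139,336,.047)+A(193,376,.047))/2,(B(195,380,.047)+B(268,365,.047))/2)
print('block1 rear',B(358,133,.04),B(492,108,.04),A(490,278,.04))
```

```text
hole [ 433.4 -177.1] [ 431.8 -177.5]
rear corners [ 407.5 -149.2] [ 468.9 -153. ] [ 404.2 -152.4] [ 459.7 -152. ]
dots mid [ 431.25 -249.15] [ 429.75 -252.  ]
block1 rear [ 508.5 -154.3] [ 565.1 -155.8] [ 513.4 -151.1]
```

The rear hole is at y ≈ −177 in both views, so the block centre is near −0.207. It travelled about 62 mm from the catch bump, which fits "about 65 mm to go". I'll retreat upward and check the whole scene.

>>> {"fn": "move_arm", "kwargs": {"moves": [{"tx": 2,"ty": 0,"tz": -3,"rx": 0,"ry": 0,"rz": 0,"gripper": 0.97},{"tx": 4,"ty": 1,"tz": -7,"rx": 0,"ry": 0,"rz": 0,"gripper": 0.97},{"tx": 6,"ty": 2,"tz": -11,"rx": 0,"ry": 0,"rz": 0,"gripper": 0.97},{"tx": 8,"ty": 3,"tz": -14,"rx": 0,"ry": 0,"rz": 0,"gripper": 0.97},{"tx": 8,"ty": 3,"tz": -14,"rx": 0,"ry": 0,"rz": 0,"gripper": 0.97}]}}

```text
clock: 17.27
ee_pos: [0.4988, -0.0088, 0.2002]
eef_rot: [0.713, 0.697, -0.055, -0.061]
ft_force: [-0.3, -0.6, 0.5]
grip_width: 0.0023
```

Run:
```python
from h import *
st();grab('side','s13');grab('scene','a13')
cv2.imwrite('pics/13.png',cv2.resize(np.hstack([cv2.imread('pics/s13.png'),cv2.imread('pics/a13.png')]),(800,300),interpolation=cv2.INTER_AREA))
```

```text
clk 17.27 pos [498.8  -8.8 200.2] yaw -1.26 zax [-0.163  0.01  -0.987] F [-0.3 -0.6  0.5] T [-0.1  -0.13  0.01] w 2.3 j7 -0.64
```

View pics/s13.png

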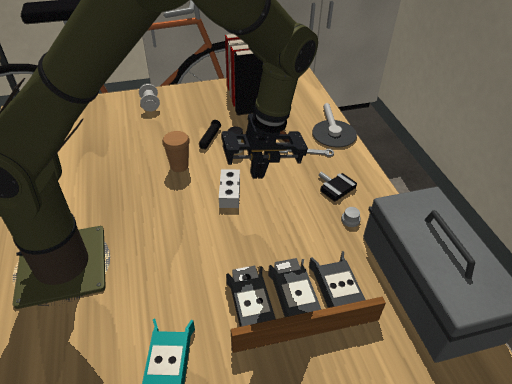

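The side view shows block2 in the two-dot lane at (247,275). Block3 at (230,189), block1 and the other visible items are where they were, and the arm is clear. Handing in.

```bash
python3 -c "
from h import *
print(env.job_done());st()"
```

```text
the job is handed in; nothing more can be done
None
the job is handed in; nothing more can be done
```

The two-hole block is in the two-dot lane and pushed against a hard stop. One thing went wrong on the way: the block was tipped for a moment while being dragged.

- **What I did:** I gripped the block, slid it along the bench and into the lane past the catch bump (about 15 N). Then I let go and pushed it home with the nearly closed fingers until it stopped moving. I pressed to about 27 N with no further movement, then backed off; it was handed in at 17.3 s of the 64 s.
- **Checks that agree:**
    - Both cameras put the rear hole at y ≈ −0.177 m, so the block's centre is about 5 mm out from my estimate of lane2_home, inside the ±16 mm range.
    - It travelled about 62 mm from the catch bump, against the expected 65 mm or so.
    - The force came from the fingertips, so it was the block that met something solid.
    - In the last side view the other blocks, the rack and the other visible items had not moved; the arm hid the grease jar, the driver and part of the wrench.
- **Not confirmed:** the catches are hidden under the hood, so I inferred the snap from the position and the hard stop.
- **What went wrong:** near the arm's inner reach the tool tilted about 4°, from somewhere in a 1 s move until I levelled it in the next one (about 0.6 s later). The tool tip rose about 2 mm, so one edge of the block was probably off the bench by a few millimetres.

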